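Clamp the insulator rack to the bench and load it

TASK

First fix the plywood rack to the bench: lay the wooden packing block flat on the rack's tongue under the clamp's pad and crank the clamp down until the pad meets the block, then snug it about a quarter turn more - firm, never forced. Then stand every post insulator upright in a pocket of its own in the rack, square steel foot down and fully home, leaving the wrench, tape and mug where they are.

Things in the scene. Friction and masses are not known exactly. Their poses are not given: they have to be found in the camera images.
- clamp: Grey screw clamp bolted to the bench. Origin on the bench under its vertical screw; x away from the robot, y left, z up (yaw varies a little). A 42 mm column stands 85 mm to -y of the screw on a 100 x 85 mm foot; a 38 mm wide arm (z 125 to 155 mm) reaches from it to the screw. The throat is open towards the robot (-x): the packing block goes in from there. The crank is above the arm.
- crank (a joint): Angle q (rad) of the crank on the screw; grows clockwise seen from above, lowering screw, pad and crank together 2.546 mm per rad (16 mm a turn). At 0 the crank points along the clamp's +x. The free pad's face is 94 mm - 2.546 mm x q above the bench. Starts between 0 and 8, ends at 23. Friction (0.22 N m, some 4 N at the knob) holds it where it is left, tight or not.
- knob_mid (a point): Middle of the crank's upright wooden knob (24 mm diameter, 45 mm tall, 60 mm from the screw axis). It spins freely on its pin, so it can be pinched firmly from above and led round a circle. It stands 155.5 mm above the free pad's face; the crank arm's upper side is 24 mm below this point.
- pad: Rubber pad of the clamp, 44 mm diameter; does not turn. Origin: centre of its lower face. It gives 1 mm per 10 N; hand-snug is 2 to 7 mm of give, or 0.8 to 2.7 rad of crank after first contact (aim at 1.7), when the knob needs 1 to 3 N more than when free. Over 100 N is forced. When pressed its face stands higher than the crank angle tells, by its give.
- rack: Plywood rack, loose, 2.5 kg. Origin under the middle pocket, z up. Body 100 (x) x 300 (y) mm, 20 mm high, with three 66 x 66 mm square pockets, 12 mm deep, at y = -100, 0, +100 mm, sides parallel to x and y; a plain tongue, 20 mm high and 100 mm wide in x, runs on to y = -275 mm and lies under the clamp's pad.
- pocket0 (a point): Centre of the floor of the rack's pocket 0 (8 mm above the bench)
- pocket1 (a point): Centre of the floor of the rack's pocket 1 (8 mm above the bench)
- pocket2 (a point): Centre of the floor of the rack's pocket 2 (8 mm above the bench)
- packing: Plain wooden packing block, 140 (x) x 40 (y) x 36 (z) mm, 0.14 kg. Origin in the centre of its underside. Starts lying flat on the bench between robot and rack. On the tongue its top is 56 mm high. Put the pad 25 mm or so off its middle, so that the held end sticks out of the clamp towards the robot.
- insulator0: Post insulator, 90 mm long, 0.38 kg: square steel foot 60 x 60 x 12 mm, white ribbed body 60 mm diameter, dark cap 36 mm diameter from 76 to 90 mm. Origin: centre of the foot's underside; z runs from foot to cap, x and y square to the foot's sides. Starts on its side, lying on a side of the foot, cap roughly towards the robot. Two or three are present.
- insulator1: Post insulator, 90 mm long, 0.38 kg: square steel foot 60 x 60 x 12 mm, white ribbed body 60 mm diameter, dark cap 36 mm diameter from 76 to 90 mm. Origin: centre of the foot's underside; z runs from foot to cap, x and y square to the foot's sides. Starts on its side, lying on a side of the foot, cap roughly towards the robot. Two or three are present.
- insulator2: Post insulator, 90 mm long, 0.38 kg: square steel foot 60 x 60 x 12 mm, white ribbed body 60 mm diameter, dark cap 36 mm diameter from 76 to 90 mm. Origin: centre of the foot's underside; z runs from foot to cap, x and y square to the foot's sides. Starts on its side, lying on a side of the foot, cap roughly towards the robot. Two or three are present.
- wrench: Steel wrench, 190 mm, leave alone
- tape: Roll of grey tape, 100 mm diameter, leave alone
- mug: Blue mug, leave alone
There are look-alikes about, which are no part of the job. Of the things shaped like the packing, the wooden one is meant.

How it is judged:
By the outcome, as a careful person would: the job done as asked, in the order asked, and still so for the second after the job is handed in, with the robot touching nothing.
Of insulator0, insulator1, insulator2 only 2 to 3 are there at a start; the rules pass over those that are not, and their reading is None.
At some moment in a run one of insulator0, insulator1, insulator2 may be knocked a few centimetres aside while the robot is not near it.
Once in a run the grip may slacken for a moment while it holds something.
It also fails if it takes over 210 s, if anything falls off the work surface, if the arm or the gripper's body presses on something with over 40 N, if the wrist force passes 120 N, or if a joint passes its speed limit or range.

ROBOT

A 7-joint arm with a two-finger parallel gripper is mounted at the origin on the work surface. World frame = base frame: x ahead of the robot, y to its left, z up, the work surface at z = 0. Lengths are in m, angles in rad, forces in N, time in s.
With the tool pointing down it reaches from about 0.4 to 0.85 m from the base axis. Payload 4.5 kg.
Tool frame: the origin (TCP) lies on the centre line of the jaws, within the pads' length; the fingertips stand r.tips_ahead ahead of it and the grasp point (between the pads) is the TCP (r.tips_ahead is the distance from the TCP to the fingertips, in m); z points along the fingers, y is the direction in which the jaws open and shut (so a half turn about z gives the same grasp; the last joint's range is limited). The gripper opens to 88 mm and grips with 3 to 60 N. Pads are 18 mm wide; open, the fingers measure 123 mm over their backs; the gripper's body (75 mm by 187 mm) begins 45 mm behind the grasp point.
Start: joints at [1.175, 0.689, -0.195, 1.565, 0.157, 0.902, -0.215], TCP at [0.26, -0.568, 0.258] pointing down, gripper open.
Joint ranges: [-3.01, 3.01], [-0.46, 2.08], [-1.47, 1.51], [0.13, 2.56], [-1, 4.14], [0.04, 2.09], [-2.66, 2.66]. Speed limits (rad/s): [2.57, 2.57, 3.14, 3.14, 3.14, 3.14, 3.14].

INTERFACE

Orientations are given as a unit quaternion [x, y, z, w].
In Python, from plant import r gives the robot as it stands.
- The arm moves only by the shell command python3 -m inch 'ROWS' [FORCE]. ROWS is JSON, a list of rows, each a list of 5 numbers: the shift along the world's x, y, z in units of 25 mm (1.0 is 25 mm), then the turn about the world's z in units of 6 degrees (1.0 is 6 degrees), then the finger opening in mm, from 0 to 88.1. A call has 1 to 5 rows; each row shifts and turns the commanded pose from where the row before left it; what a row does not reach is not made up. A row lasts 1/10 s, in which the tool goes at most 50 mm and 8.59 degrees, less where a joint would pass 70% of its speed; a pose out of reach is approached as far as the arm can. A call is refused whole if a number of a shift passes 1 or a number of a turn 1, either way. A call with a gripper value outside its range is refused whole. The fingers move at their own pace and stop on an object; FORCE is the grip in N (left out, the last holds). Time passes only in rows, so rows that do not move let the fingers close. It gives the time, the measured TCP pose, the force and the opening at its end, in the units of the state.
- r.get_state(): the state, without advancing time (a new reading comes with each control period).
- r.snapshot(name): name is "side" or "top" or "wrist"; returns a dict with "pixels" (400x640x3 uint8, red, green, blue), "range_z" (400x640 float32, m along the optical axis (not along the pixel's ray), 0 where there is no reading), "K" (3x3 intrinsics, pixels), "k1" (the pictures are not rectified: a ray, as slopes to the right and down, at radius r is drawn at 1 + k1 r^2 times it, then the intrinsics apply), "position" and "attitude" of the camera in the world. Camera axes: x right, y up, looking along -z (the intrinsics and any distortion apply to the point x, -y, -z); pixel columns grow to the right and rows downward; lengths in m; the calibration is good to about 2 mm. A picture is of the moment at which its call begins.
- r.finish_job(): hands the job in, once; it reports no verdict.
The state is a dict: "clock": time; "q": joint angles; "qd": joint speeds; "joint_torque": joint torques, N m; "tool_pos": TCP position; "eef_rot": TCP orientation; "contact_force": force on the tool from outside, world axes, zero at the start; "moment": the same for the moment, N m; "opening": opening from 0.0 (shut) to 1.0 (fully open).
Only numpy, scipy, OpenCV 4.12 (cv2) and the standard library are available. Lean on these libraries where they do the work, as an engineer would, in place of code of your own. Each camera call takes 0.05 s, during which the arm holds its last target. There are 200 camera calls.

## Working session

There is one attempt and no reset: what is moved stays moved. The work goes in short steps, Python scripts to look and compute and a shell command to move; the robot and the scene stay as the last step left them, time stands still between calls to the robot, and variables do not carry over. Pictures are saved under pics/ and viewed, about 12 in all and at most 16, crops included, and the job is handed in when it is done.

```bash
ls; mkdir -p pics; cat > h.py <<'E'
import numpy as np,cv2
from plant import r
from scipy.spatial.transform import Rotation as R
def snap(n):
    s=r.snapshot(n); return s
def att(s):
    a=np.array(s['attitude'],float)
    return a if a.shape==(3,3) else R.from_quat(a).as_matrix()
def ray(s,u,v):
    K=np.array(s['K']);k1=s['k1']
    d=np.array([(u-K[0,2])/K[0,0],(v-K[1,2])/K[1,1]]);p=d.copy()
    for _ in range(20): p=d/(1+k1*(p@p))
    return np.array(s['position']),att(s)@np.array([p[0],-p[1],-1.])
def onz(s,u,v,z):
    o,d=ray(s,u,v); return o+d*(z-o[2])/d[2]
def dep(s,u,v):
    o,d=ray(s,u,v); return o+d*s['range_z'][int(v),int(u)]
def cloud(s):
    K=np.array(s['K']);k1=s['k1'];v,u=np.mgrid[0:400,0:640]
    d=np.stack([(u-K[0,2])/K[0,0],(v-K[1,2])/K[1,1]],-1);p=d.copy()
    for _ in range(20): p=d/(1+k1*(p**2).sum(-1,keepdims=True))
    D=np.stack([p[...,0],-p[...,1],-np.ones(u.shape)],-1)*s['range_z'][...,None]
    return D@att(s).T+np.array(s['position'])
def save(s,n,crop=None,f=1):
    im=s['pixels'][...,::-1]
    if crop: x0,y0,x1,y1=crop; im=im[y0:y1,x0:x1]
    cv2.imwrite('pics/'+n,cv2.resize(im,None,fx=f,fy=f))
def st():
    s=r.get_state();return s
E
python3 - <<'E'
from h import *
import pickle
for n in('top','side'):
    s=snap(n);save(s,n+'0.png');pickle.dump(s,open(n+'0.pkl','wb'));print(n,s['position'],s['attitude'],s['K'],s['k1'])
print(r.get_state(),r.tips_ahead)
E
```

```text
pics
top [0.42118123 0.06954257 1.13454135] [-0.04277429  0.03508242  0.71378929 -0.69817221] [[401.69255118   0.         319.99347015]
 [  0.         401.69255118 199.52041116]
 [  0.           0.           1.        ]] -0.015072080409678886
side [0.25051048 1.19778634 0.92028012] [-0.05009748  0.47287243  0.87205889 -0.11573761] [[491.82297002   0.         318.19745845]
 [  0.         491.82297002 203.23253377]
 [  0.           0.           1.        ]] -0.017485613822655205
{'clock': 0.1, 'q': array([ 1.17481612,  0.68990516, -0.19452698,  1.56619338,  0.15730079,
        0.9024962 , -0.21507394]), 'qd': array([ 2.48360185e-03, -2.83655816e-04,  4.04487368e-04, -3.95435995e-03,
       -5.35164984e-04, -6.84454263e-04, -7.55435260e-05]), 'joint_torque': array([-3.66272492e-03, -5.28501964e+01, -1.27169084e+00, -1.53837472e+01,
       -5.25625795e-02,  1.97887392e-03,  3.51596520e-05]), 'tool_pos': array([ 0.26017219, -0.56770918,  0.25699966]), 'eef_rot': array([ 9.76988593e-01,  2.13290038e-01, -2.25567340e-04, -7.73339003e-04]), 'contact_force': array([-0.31306696, -0.61404765,  0.41742416]), 'moment': array([-0.0013532 , -0.0188231 , -0.01060096]), 'opening': 0.9979678355573427} 0.019
```

View pics/top0.png

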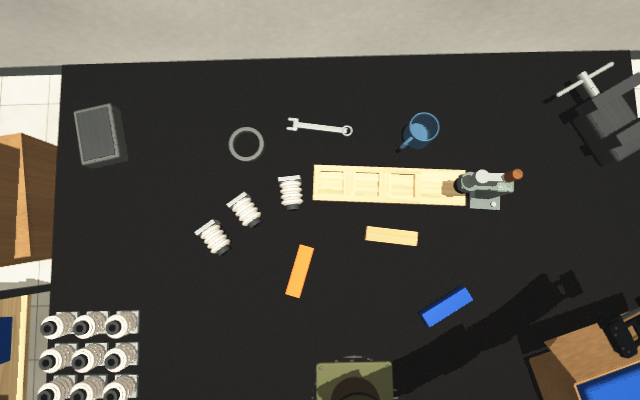

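View pics/side0.png

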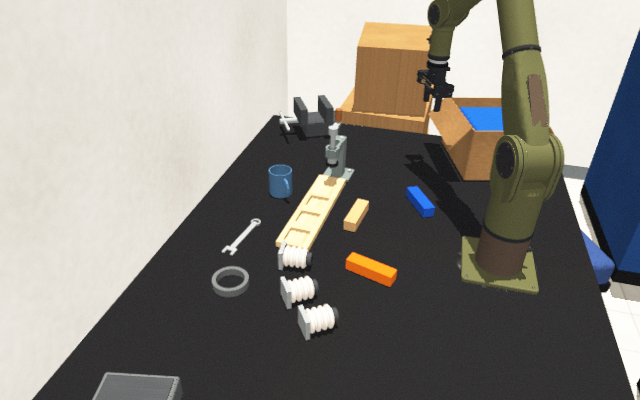

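The top picture has block shapes at (392,236) pale wood, (300,271) orange and (447,307) blue, so I choose the wooden one. The insulators are on their sides at (214,237), (244,210) and (290,192); those in the tray at lower left are look-alikes. The rack is at (390,185), and the clamp at (480,185) has its crank knob at (517,174).

```bash
python3 - <<'E'
from h import *
import pickle
s=pickle.load(open('top0.pkl','rb'));P=cloud(s)
print('bench z',dep(s,350,250),dep(s,200,330))
im=s['pixels'];hsv=cv2.cvtColor(im,cv2.COLOR_RGB2HSV)
def rect(box,zlo,zhi,name):
    x0,y0,x1,y1=box
    m=np.zeros((400,640),bool);m[y0:y1,x0:x1]=1
    m&=(P[...,2]>zlo)&(P[...,2]<zhi)
    p=P[m]; (c,(w,h),a)=cv2.minAreaRect(p[:,:2].astype(np.float32)*1000)
    print(name,m.sum(),np.round(c,1),round(w,1),round(h,1),round(a,1),'z',np.round(np.percentile(p[:,2],[5,50,95]),4))
rect((355,215,430,255),.025,.06,'pack')
rect((305,150,466,215),.015,.026,'rack')
for i,b in enumerate([(190,210,238,262),(222,185,268,232),(272,168,306,216)]): rect(b,.015,.09,'ins%d'%i)
# knob: reddish-brown
m=(hsv[...,0]<14)&(hsv[...,1]>120)&(P[...,2]>.12);m[:, :480]=0;m[:,540:]=0
v,u=np.nonzero(m);print('knob',u.mean(),v.mean(),m.sum(),np.median(P[m],0),P[m][:,2].max())
for u,v in[(480,176),(500,175),(462,184),(500,190),(485,203)]:print(u,v,dep(s,u,v))
# rack corners
save(s,'c1.png',(270,130,540,260),2.9)
s2=pickle.load(open('side0.pkl','rb'));save(s2,'c2.png',(260,110,400,270),3.7)
E
```

```text
bench z [ 4.02706169e-01 -2.52154433e-04  2.98261363e-03] [ 0.190813    0.42138136 -0.00592252]
pack 763 [ 439.9 -111.2] 141.4 40.0 82.0 z [0.0325 0.0358 0.0391]
rack 3539 [ 582.6 -112.2] 424.7 101.0 86.5 z [0.0166 0.0199 0.0232]
ins0 736 [460.1 342.4] 91.1 125.3 35.4 z [0.0321 0.052  0.061 ]
ins1 697 [498.8 305.2] 90.6 114.6 34.7 z [0.0319 0.0521 0.061 ]
ins2 656 [562.8 161.7] 90.3 59.4 4.7 z [0.0353 0.053  0.0611]
knob 513.4463276836158 174.9322033898305 177 [ 0.56220058 -0.34551733  0.27102691] 0.2770210972539069
480 176 [ 0.56665697 -0.28626794  0.23129833]
500 175 [ 0.56850283 -0.33346387  0.22771965]
462 184 [ 0.55952212 -0.26946004  0.15882672]
500 190 [ 0.54264631 -0.36159726  0.15846992]
485 203 [ 0.52538212 -0.38273414  0.0093154 ]
```

View pics/c1.png

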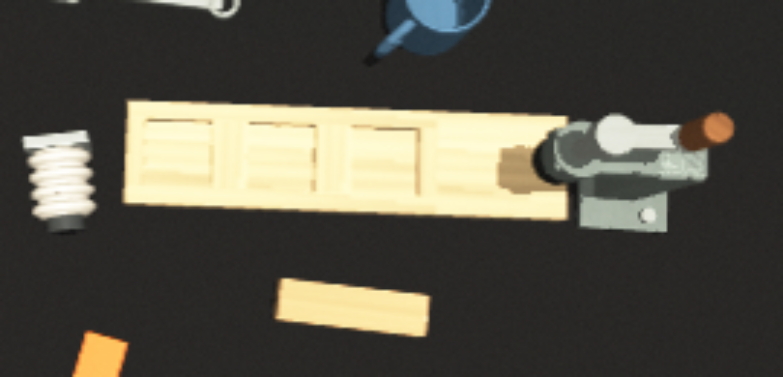

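The crop shows the pale wooden block at crop (352,307), which measures 141x40 mm and 36 mm high, so it is the packing. The orange and blue ones are excluded. The rack measures 425x101 mm and 20 mm high, as described. The crank's knob points to about -y, at crop (718,128).

```bash
python3 - <<'E'
from h import *
import pickle
s=pickle.load(open('top0.pkl','rb'));P=cloud(s)
def rect(m,name):
    p=P[m]; (c,(w,h),a)=cv2.minAreaRect(p[:,:2].astype(np.float32)*1000)
    print(name,m.sum(),np.round(c,1),round(w,1),round(h,1),round(a,1))
b=np.zeros((400,640),bool);b[150:220,450:530]=1
rect(b&(P[...,2]>.148)&(P[...,2]<.164),'arm')
rect(b&(P[...,2]>.004)&(P[...,2]<.016)&(P[...,1]<-.33),'foot')
m=b&(P[...,2]>.222)&(P[...,1]>-.31); p=P[m];print('hub',m.sum(),np.median(p,0),p.min(0),p.max(0))
k=b&(P[...,2]>.26);p=P[k];print('knobtop',k.sum(),np.median(p,0),p.min(0),p.max(0))
E
python3 -m inch '[[1,1,0,1,80],[1,1,0,1,80],[1,1,0,1,80],[1,1,0,1,80],[1,1,0,1,80]]'
```

```text
arm 553 [ 564.2 -331.7] 134.3 47.2 86.9
foot 481 [ 578.7 -422.3] 186.2 197.8 88.7
hub 217 [ 0.56407498 -0.2872089   0.23103728] [ 0.42118123 -0.30893715  0.22203865] [0.58259224 0.06954257 1.13454135]
knobtop 151 [ 0.56014844 -0.34621381  0.27394696] [ 0.42118123 -0.36146306  0.26107803] [0.57425066 0.06954257 1.13454135]
clock: 0.6
tool_pos: [0.3861, -0.4419, 0.2574]
eef_rot: [0.888, 0.461, -0.0, -0.0]
contact_force: [-0.5, -0.2, -0.1]
opening: 0.907
```

```bash
python3 -m inch '[[0.2,1,0,0.5,80],[0.2,1,0,0.5,80],[0.2,1,-0.5,0.5,80],[0.2,1,-0.5,0.5,80],[0.2,1,-0.5,0.5,80]]'
python3 -m inch '[[0.2,1,-0.5,0.5,80],[0.2,1,-0.5,0.5,80],[0.2,1,-0.5,0.5,80],[0.2,1,-0.5,0.5,80],[0.05,1,-0.5,0,80]]'
python3 -m inch '[[0,1,-0.5,0,80],[0,0,0,0,80]]'
python3 - <<'E'
from h import *
s=snap('wrist');save(s,'w1.png');P=cloud(s);t=r.get_state();print(t['tool_pos'])
m=(P[...,2]>.028)&(P[...,2]<.045)&(np.hypot(P[...,0]-.44,P[...,1]+.111)<.1)
(c,(w,h),a)=cv2.minAreaRect(P[m][:,:2].astype(np.float32)*1000);print(m.sum(),c,w,h,a)
E
```

```text
clock: 1.1
tool_pos: [0.4104, -0.3172, 0.2197]
eef_rot: [0.82, 0.572, 0.0, -0.0]
contact_force: [0.2, -0.7, 0.1]
opening: 0.909
clock: 1.6
tool_pos: [0.4322, -0.1921, 0.1571]
eef_rot: [0.756, 0.654, 0.0, 0.0]
contact_force: [-0.5, 0.9, -0.2]
opening: 0.91
clock: 1.8
tool_pos: [0.4312, -0.1641, 0.1441]
eef_rot: [0.755, 0.656, -0.0, -0.002]
contact_force: [-0.5, 0.1, 0.5]
opening: 0.911
[ 0.4314199  -0.16663067  0.14468291]
7899 (439.80731201171875, -111.89210510253906) 139.89035034179688 40.52058410644531 81.85734558105469
```

View pics/w1.png

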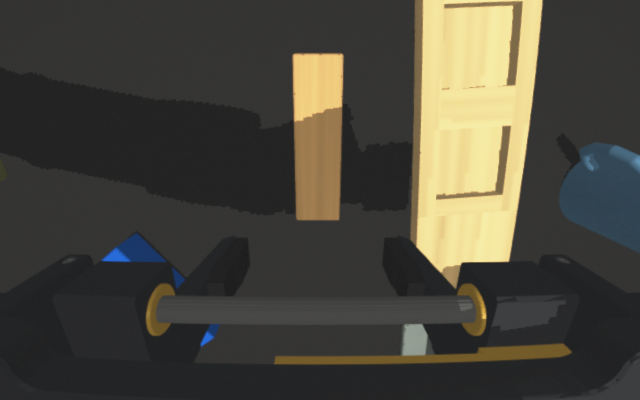

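The wrist view shows the wooden block at (318,137) straight ahead between the fingers, at the same pose as the top view gave. Descend and grip.

```bash
python3 -m inch '[[0,0,-1,0,80],[0,0,-1,0,80],[0,0,-1,0,80],[0,0,-1,0,70],[0,0,-0.75,0,60]]'
python3 -m inch '[[0,0,0,0,30],[0,0,0,0,30],[0,0,0,0,30],[0,0,0,0,30],[0,0,0,0,30]]' 55
python3 -m inch '[[0,0,0.5,0,30],[0,0,1,0,30],[0,0,0,0,30]]'
```

```text
clock: 2.35
tool_pos: [0.4328, -0.1705, 0.0269]
eef_rot: [0.758, 0.653, -0.001, -0.001]
contact_force: [0.6, -0.5, 0.1]
opening: 0.749
clock: 2.85
tool_pos: [0.4334, -0.1695, 0.029]
eef_rot: [0.757, 0.653, -0.0, -0.0]
contact_force: [-0.8, -0.9, 6.5]
opening: 0.448
clock: 3.15
tool_pos: [0.434, -0.1692, 0.0676]
eef_rot: [0.757, 0.653, 0.001, 0.0]
contact_force: [0.2, -0.2, -2.4]
opening: 0.453
```

```bash
python3 -m inch '[[-0.25,-0.3,0,-1,30],[-0.25,-0.3,0,-1,30],[-0.25,-0.3,0,-1,30],[-0.25,-0.3,0,-1,30],[0,-0.3,0,-1,30]]'
python3 -m inch '[[0,-0.3,0,-1,30],[0,-0.3,0,-1,30],[0,-0.3,0,-1,30],[0,-0.3,0,-1,30],[0,-0.3,0,-1,30]]'
python3 -m inch '[[0,-0.3,0,-1,30],[0,-0.3,0,-1,30],[0,-0.3,0,-1,30],[0,-0.3,0,-1,30],[0,-0.3,-0.5,-0.2,30]]'
python3 -m inch '[[0,0,0,0,30],[0,0,0,0,30]]'
python3 - <<'E'
from h import *
t=r.get_state();y=R.from_quat(t['eef_rot']).as_euler('xyz',degrees=True);print(t['tool_pos'],y,t['opening'])
s=snap('wrist');save(s,'w2.png')
s=snap('side');save(s,'s2.png',(260,100,420,250),4)
E
```

```text
clock: 3.65
tool_pos: [0.4067, -0.2065, 0.065]
eef_rot: [0.901, 0.433, -0.001, -0.002]
contact_force: [0.5, -0.3, -1.7]
opening: 0.451
clock: 4.15
tool_pos: [0.4079, -0.244, 0.065]
eef_rot: [0.983, 0.186, -0.0, -0.001]
contact_force: [-0.5, 0.5, -0.6]
opening: 0.449
clock: 4.65
tool_pos: [0.4087, -0.2821, 0.0531]
eef_rot: [0.999, -0.032, 0.001, -0.0]
contact_force: [1.3, 0.3, -2.2]
opening: 0.447
clock: 4.85
tool_pos: [0.4075, -0.2808, 0.0521]
eef_rot: [1.0, -0.03, -0.001, -0.002]
contact_force: [0.3, 0.9, -1.5]
opening: 0.448
[ 0.40751755 -0.28078543  0.05214866] [-1.79816816e+02  6.42154502e-02 -3.46667535e+00] 0.44780413874381775
```

View pics/w2.png

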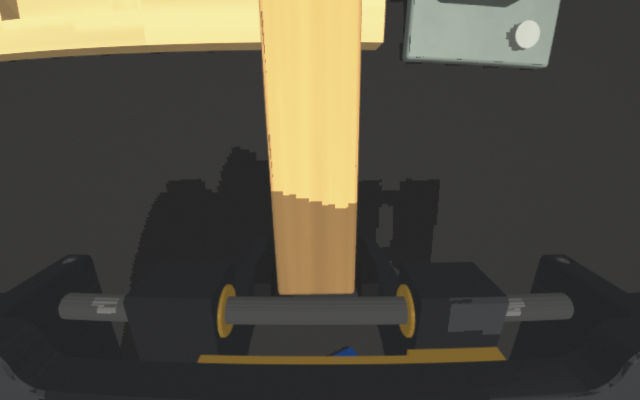

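The block is held straight, running forward at (315,140), with the tongue's end at (380,20) and the clamp's foot at (480,30). I'll check that it is level before entering the throat.

```bash
python3 - <<'E'
from h import *
s=snap('wrist');P=cloud(s)
for v in(5,60,120,180,240): print(v,P[v,315])
E
```

```text
5 [ 0.52676506 -0.28826042  0.05961634]
60 [ 0.50722866 -0.28706294  0.0597931 ]
120 [ 0.48405778 -0.28564482  0.06056305]
180 [ 0.45825588 -0.28405835  0.06049193]
240 [ 0.42803956 -0.28219044  0.05906146]
```

```bash
python3 -m inch '[[0.7,0,0,0,30],[0.7,0,0,0,30],[0.75,0,0,0,30],[0.75,0,0,0,30],[0,0,-0.1,0,30]]'
python3 -m inch '[[0,0,-0.1,0,30],[0,0,0,0,30]]'
python3 - <<'E'
from h import *
t=r.get_state();print(t['tool_pos'],t['contact_force'])
s=snap('wrist');P=cloud(s)
for v in(60,120,180,240): print(v,P[v,315])
E
```

```text
clock: 5.5
tool_pos: [0.4843, -0.2805, 0.0511]
eef_rot: [1.0, -0.03, 0.003, -0.001]
contact_force: [0.5, 0.8, -0.9]
opening: 0.451
clock: 5.7
tool_pos: [0.4806, -0.2807, 0.0485]
eef_rot: [1.0, -0.031, 0.001, -0.001]
contact_force: [1.8, 0.7, 4.2]
opening: 0.45
[ 0.48064614 -0.28070421  0.04845167] [1.75834498 0.70579136 4.16891105]
60 [ 0.57144233 -0.28699713  0.10828448]
120 [ 0.55840553 -0.2861899   0.10857889]
180 [ 0.56055064 -0.28672471  0.17585179]
240 [ 0.56055064 -0.28672471  0.17585179]
```

```bash
python3 -m inch '[[0,0,0,0,60],[0,0,0,0,60],[0,0,0,0,60],[-1,0,0,0,60],[-1,0,0,0,60]]' 20
python3 -m inch '[[-1,0,0.5,0,60],[-0.5,0,1,0,60],[0,0,1,0,60],[0,0,1,0,60]]'
python3 - <<'E'
from h import *
t=r.get_state();print(t['tool_pos'],t['contact_force'])
s=snap('wrist');P=cloud(s);save(s,'w3.png',None,.6)
m=(P[...,2]>.05)&(P[...,2]<.062)&(P[...,0]<.54)&(P[...,0]>.45)&(abs(P[...,1]+.287)<.05)
p=P[m];print(m.sum(),p.min(0),p.max(0),np.median(p,0))
(c,(w,h),a)=cv2.minAreaRect(p[:,:2].astype(np.float32)*1000);print(c,w,h,a)
E
```

```text
clock: 6.25
tool_pos: [0.4301, -0.2813, 0.0479]
eef_rot: [1.0, -0.031, 0.0, -0.001]
contact_force: [-0.4, -0.3, -0.0]
opening: 0.681
clock: 6.65
tool_pos: [0.3916, -0.2814, 0.1362]
eef_rot: [0.999, -0.032, -0.001, -0.001]
contact_force: [0.2, -0.6, 0.7]
opening: 0.681
[ 0.39163467 -0.28136886  0.13616237] [ 0.15847515 -0.61491214  0.70468725]
6434 [ 0.46873681 -0.30399231  0.05247881] [ 0.53999379 -0.26083269  0.05925936] [ 0.50695648 -0.28282768  0.05622072]
(505.01788330078125, -282.1990051269531) 40.488887786865234 71.62122344970703 87.44890594482422
```

View pics/w3.png

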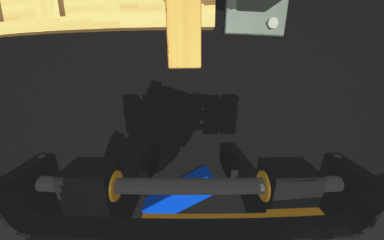

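The block lies flat with its top at 56 mm and its middle at x 0.539, 25 mm short of the screw. Next is the knob.

```bash
python3 -m inch '[[0,0,1,0,60],[0,0,1,0,60],[0,-0.3,1,0,60],[0,-0.3,1,0,60],[0.2,-0.3,1,0,60]]'
python3 -m inch '[[0.6,-0.5,1,0,50],[0.8,-0.5,1,0,50],[0.9,-0.4,0,0,50],[0.9,-0.3,0,0,50],[0,0,0,0,50]]'
python3 - <<'E'
from h import *
t=r.get_state();print(t['tool_pos'])
s=snap('wrist');P=cloud(s);save(s,'w4.png',None,.6)
hsv=cv2.cvtColor(s['pixels'],cv2.COLOR_RGB2HSV)
m=(P[...,2]>.262)&(P[...,2]<.29)&(np.hypot(P[...,0]-.56,P[...,1]+.346)<.03);p=P[m];print('knob',m.sum(),p.min(0),p.max(0),np.median(p,0),(p.max(0)+p.min(0))/2)
m=(P[...,2]>.224)&(P[...,2]<.245)&(np.hypot(P[...,0]-.564,P[...,1]+.287)<.025);p=P[m];print('hub',m.sum(),p.min(0),p.max(0),np.median(p,0))
E
```

```text
clock: 7.2
tool_pos: [0.3967, -0.3041, 0.2611]
eef_rot: [0.999, -0.032, -0.001, -0.001]
contact_force: [0.9, -0.6, -0.3]
opening: 0.685
clock: 7.7
tool_pos: [0.4802, -0.3466, 0.3098]
eef_rot: [1.0, -0.031, 0.001, -0.001]
contact_force: [0.3, 0.6, -0.1]
opening: 0.566
[ 0.48019468 -0.34655298  0.30978512]
knob 1393 [ 0.55194977 -0.36326098  0.27010798] [ 0.57543884 -0.33982096  0.27631988] [ 0.56375639 -0.35162945  0.27412834] [ 0.56369431 -0.35154097  0.27321393]
hub 1846 [ 0.55087407 -0.31195982  0.22433077] [ 0.58226695 -0.27574661  0.23351667] [ 0.56656196 -0.29380726  0.23127508]
```

View pics/w4.png

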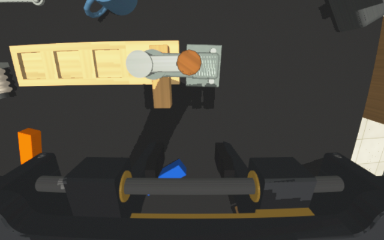

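The wrist view shows the knob at (189,62) and the hub at (140,64), so the crank points to -y. Knob top is at (0.564,-0.351,0.274). Moving onto it.

```bash
python3 -m inch '[[0.8,0,0,0,50],[0.8,-0.1,0,0,50],[0.9,0,0,0,50],[0.8,0,0,0,50],[0,0,-0.5,0,50]]'
python3 -m inch '[[0,0,-0.8,0,50],[0,0,-0.8,0,50],[0,0,0,0,50]]'
python3 -m inch '[[0,0,0,0,10],[0,0,0,0,10],[0,0,0,0,10],[0,0,0,0,10],[0,0,0,0,10]]' 12
python3 - <<'E'
from h import *
t=r.get_state();print(t['tool_pos'],t['contact_force'],t['opening']*88.1)
E
```

```text
clock: 8.25
tool_pos: [0.5624, -0.3478, 0.2983]
eef_rot: [1.0, -0.03, 0.002, -0.001]
contact_force: [0.1, 0.7, -0.3]
opening: 0.568
clock: 8.55
tool_pos: [0.5562, -0.3479, 0.2541]
eef_rot: [0.999, -0.032, -0.004, -0.003]
contact_force: [-0.2, -0.0, -0.5]
opening: 0.567
clock: 9.05
tool_pos: [0.5606, -0.3507, 0.2592]
eef_rot: [0.999, -0.032, 0.001, 0.0]
contact_force: [0.3, -3.7, 2.3]
opening: 0.267
[ 0.56064247 -0.35073204  0.25917511] [ 0.27227473 -3.69315402  2.27918273] 23.50863943828637
```

```bash
python3 - <<'E'
import numpy as np
p=np.radians(-93-22.5*np.arange(17));x=60*np.cos(p)/25;y=60*np.sin(p)/25
for k in range(16):print('[%.2f,%.2f,-0.04,0,10]'%(x[k+1]-x[k],y[k+1]-y[k]),end=',' if k%4!=3 else '\n')
E
python3 -m inch '[[0,-0.05,0,0,10],[0,0,0,0,10]]' 30
```

```text
[-0.91,0.23,-0.04,0,10],[-0.75,0.56,-0.04,0,10],[-0.48,0.80,-0.04,0,10],[-0.13,0.93,-0.04,0,10]
[0.23,0.91,-0.04,0,10],[0.56,0.75,-0.04,0,10],[0.80,0.48,-0.04,0,10],[0.93,0.13,-0.04,0,10]
[0.91,-0.23,-0.04,0,10],[0.75,-0.56,-0.04,0,10],[0.48,-0.80,-0.04,0,10],[0.13,-0.93,-0.04,0,10]
[-0.23,-0.91,-0.04,0,10],[-0.56,-0.75,-0.04,0,10],[-0.80,-0.48,-0.04,0,10],[-0.93,-0.13,-0.04,0,10]
clock: 9.25
tool_pos: [0.5607, -0.3508, 0.259]
eef_rot: [1.0, -0.031, 0.001, -0.001]
contact_force: [-0.9, -3.3, 5.3]
opening: 0.262
```

```bash
python3 -m inch '[[-0.91,0.23,-0.04,0,10],[-0.75,0.56,-0.04,0,10],[-0.48,0.80,-0.04,0,10],[-0.13,0.93,-0.04,0,10]]'
python3 -m inch '[[0,0,0,0,10]]'
```

```text
clock: 9.65
tool_pos: [0.5037, -0.2883, 0.2551]
eef_rot: [0.999, -0.033, 0.002, -0.0]
contact_force: [5.5, -4.3, 0.0]
opening: 0.268
clock: 9.75
tool_pos: [0.5044, -0.2828, 0.2547]
eef_rot: [1.0, -0.029, 0.0, -0.003]
contact_force: [-1.2, 3.7, 7.9]
opening: 0.264
```

```bash
python3 -m inch '[[0.23,0.91,-0.04,0,10],[0.56,0.75,-0.04,0,10],[0.80,0.48,-0.04,0,10],[0.93,0.13,-0.04,0,10]]'
python3 -m inch '[[0.91,-0.23,-0.04,0,10],[0.75,-0.56,-0.04,0,10],[0.48,-0.80,-0.04,0,10],[0.13,-0.93,-0.04,0,10]]'
python3 -m inch '[[-0.23,-0.91,-0.04,0,10],[-0.56,-0.75,-0.04,0,10],[-0.80,-0.48,-0.04,0,10],[-0.93,-0.13,-0.04,0,10]]'
```

```text
clock: 10.15
tool_pos: [0.5667, -0.2307, 0.251]
eef_rot: [1.0, -0.031, -0.001, -0.0]
contact_force: [-3.4, -7.3, 7.8]
opening: 0.262
clock: 10.55
tool_pos: [0.6243, -0.2921, 0.247]
eef_rot: [1.0, -0.03, -0.0, -0.003]
contact_force: [-6.8, 4.1, 11.1]
opening: 0.264
clock: 10.95
tool_pos: [0.563, -0.3511, 0.2431]
eef_rot: [1.0, -0.031, 0.004, -0.001]
contact_force: [3.3, 3.3, 5.0]
opening: 0.264
```

```bash
python3 -m inch '[[-0.91,0.23,0.06,0,10],[-0.75,0.56,-0.04,0,10],[-0.48,0.80,-0.04,0,10],[-0.13,0.93,-0.04,0,10]]'
python3 -m inch '[[0.23,0.91,-0.04,0,10],[0.56,0.75,-0.04,0,10],[0.80,0.48,-0.04,0,10],[0.93,0.13,-0.04,0,10]]'
python3 -m inch '[[0.91,-0.23,-0.04,0,10],[0.75,-0.56,-0.04,0,10],[0.48,-0.80,-0.04,0,10],[0.13,-0.93,-0.04,0,10]]'
python3 -m inch '[[-0.23,-0.91,-0.04,0,10],[-0.56,-0.75,-0.04,0,10],[-0.80,-0.48,-0.04,0,10],[-0.93,-0.13,-0.04,0,10]]'
python3 - <<'E'
from h import *
t=r.get_state();print(t['tool_pos'],t['contact_force'],t['opening']*88.1)
s=snap('side');save(s,'s5.png',(270,90,410,220),4.5)
E
```

```text
clock: 11.35
tool_pos: [0.5037, -0.2881, 0.2394]
eef_rot: [0.999, -0.032, 0.001, -0.001]
contact_force: [9.4, -3.9, -11.6]
opening: 0.259
clock: 11.75
tool_pos: [0.5649, -0.2307, 0.2353]
eef_rot: [1.0, -0.031, -0.003, -0.001]
contact_force: [-3.1, -6.4, -0.5]
opening: 0.268
clock: 12.15
tool_pos: [0.6241, -0.2907, 0.2313]
eef_rot: [1.0, -0.03, -0.001, -0.004]
contact_force: [-3.7, 5.0, 2.4]
opening: 0.262
clock: 12.55
tool_pos: [0.5617, -0.351, 0.2273]
eef_rot: [1.0, -0.031, 0.002, -0.002]
contact_force: [3.7, 1.4, -4.6]
opening: 0.261
[ 0.56166131 -0.35103227  0.22730436] [ 3.74790871  1.3978508  -4.64624415] 23.018722320511916
```

View pics/s5.png

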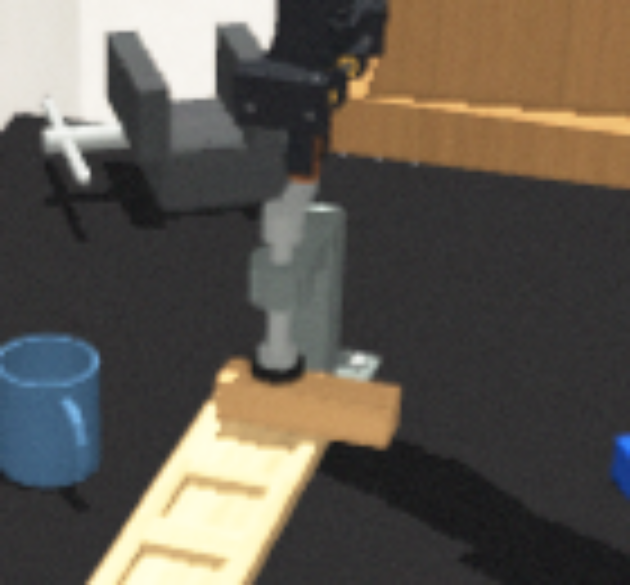

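Pad is just above the block, around (278,365). Crank is at about 14.1 rad and contact is expected at 14.9, aiming for 16.6.

```bash
python3 -m inch '[[-0.91,0.23,-0.04,0,10],[-0.75,0.56,-0.04,0,10]]'
python3 -m inch '[[-0.48,0.80,-0.04,0,10]]'
python3 -m inch '[[-0.13,0.93,-0.04,0,10]]'
python3 -m inch '[[0.23,0.91,-0.04,0,10]]'
python3 -m inch '[[0.56,0.75,-0.04,0,10]]'
python3 -m inch '[[0.33,0.25,-0.02,0,10]]'
python3 -m inch '[[0,0,0,0,10]]'
python3 - <<'E'
from h import *
t=r.get_state();p=t['tool_pos'];print(p,t['contact_force'],t['opening']*88.1)
phi=np.degrees(np.arctan2(p[1]+.2909,p[0]-.564));q=np.radians((-3.1-phi)%360)+4*np.pi;print(phi,q)
s=snap('side');P=cloud(s)
m=(P[...,2]>.05)&(P[...,2]<.07)&(P[...,0]>.455)&(P[...,0]<.53)&(abs(P[...,1]+.284)<.03);print(np.median(P[m],0))
E
```

```text
clock: 12.8
tool_pos: [0.5194, -0.3315, 0.2254]
eef_rot: [0.999, -0.032, 0.001, -0.001]
contact_force: [7.2, -0.0, -8.8]
opening: 0.261
clock: 12.9
tool_pos: [0.5072, -0.3113, 0.2244]
eef_rot: [0.999, -0.032, 0.001, -0.001]
contact_force: [9.0, -2.3, -12.3]
opening: 0.265
clock: 13.0
tool_pos: [0.5037, -0.2884, 0.2235]
eef_rot: [0.999, -0.032, 0.001, -0.001]
contact_force: [8.0, -6.4, -13.1]
opening: 0.263
clock: 13.1
tool_pos: [0.509, -0.2661, 0.2225]
eef_rot: [0.999, -0.032, -0.0, -0.0]
contact_force: [6.5, -9.4, -13.0]
opening: 0.261
clock: 13.2
tool_pos: [0.5222, -0.2475, 0.2215]
eef_rot: [0.999, -0.032, -0.002, 0.0]
contact_force: [2.6, -10.3, -9.2]
opening: 0.26
clock: 13.3
tool_pos: [0.5318, -0.2401, 0.2208]
eef_rot: [1.0, -0.031, -0.001, -0.0]
contact_force: [-2.8, -6.8, -1.7]
opening: 0.263
clock: 13.4
tool_pos: [0.5329, -0.2395, 0.2209]
eef_rot: [1.0, -0.031, -0.0, -0.001]
contact_force: [2.3, -3.4, -6.8]
opening: 0.268
[ 0.53289463 -0.23951866  0.2208859 ] [ 2.26296405 -3.43973307 -6.76568934] 23.567510561132334
121.18998481776298 16.680286459215033
[ 0.49885739 -0.27643273  0.05508107]
```

Tangential force rose from about 4 N to 6–7 N and q is about 16.7, so it is hand-snug. Release the knob and check.

```bash
python3 -m inch '[[0,0,0,0,50],[0,0,0,0,50],[0,0,0,0,50],[0,0,1,0,50],[0,0,1,0,50]]' 
python3 -m inch '[[0,0.5,1,0,60],[-0.5,1,0.5,0,60],[-1,1,0,0,60],[-1,1,0,0,60],[-1,1,0,0,60]]'
python3 -m inch '[[-1,0,0,0,60],[-1,0,0,0,60],[-0.5,0,0,0,60],[0,0,0,0,60]]'
python3 - <<'E'
from h import *
t=r.get_state();print(t['tool_pos'],t['contact_force'])
s=snap('top');P=cloud(s);save(s,'t6.png')
hsv=cv2.cvtColor(s['pixels'],cv2.COLOR_RGB2HSV)
b=np.zeros((400,640),bool);b[150:220,440:530]=1
k=b&(P[...,2]>.2)&(hsv[...,1]>110);p=P[k];print('knob',k.sum(),np.median(p,0))
m=np.zeros((400,640),bool);m[140:220,305:450]=1;m&=(P[...,2]>.014)&(P[...,2]<.027)
(c,(w,h),a)=cv2.minAreaRect(P[m][:,:2].astype(np.float32)*1000);print('rack',c,w,h,a)
m=((P[...,2]>.025)&(P[...,2]<.085)&(P[...,1]>.09)&(P[...,1]<.45)&(P[...,0]>.38)&(P[...,0]<.66)).astype(np.uint8)
n,l,stt,cc=cv2.connectedComponentsWithStats(m)
for i in range(1,n):
    if stt[i,4]>200:
        p=P[l==i];(c,(w,h),a)=cv2.minAreaRect(p[:,:2].astype(np.float32)*1000)
        dk=(l==i)&(hsv[...,2]<70);print(i,stt[i],np.round(c),round(w),round(h),round(a,1),'cap',np.median(P[dk],0) if dk.any() else None)
E
```

```text
clock: 13.95
tool_pos: [0.5311, -0.2388, 0.2723]
eef_rot: [1.0, -0.031, -0.001, -0.002]
contact_force: [-0.2, -0.5, -0.2]
opening: 0.565
clock: 14.45
tool_pos: [0.4431, -0.1256, 0.31]
eef_rot: [1.0, -0.031, 0.0, -0.001]
contact_force: [0.5, 0.3, -0.3]
opening: 0.68
clock: 14.85
tool_pos: [0.3804, -0.1269, 0.3098]
eef_rot: [0.999, -0.032, -0.0, -0.001]
contact_force: [0.5, 0.2, 0.3]
opening: 0.678
[ 0.38042078 -0.12689163  0.30984913] [0.54032731 0.1830519  0.32591106]
knob 130 [ 0.53342037 -0.23429023  0.23397577]
rack (614.2279663085938, -91.63841247558594) 378.27142333984375 198.16415405273438 80.38988494873047
1 [278 175  25  36 643] [562. 161.] 90 58 4.6 cap [0.51835881 0.15844126 0.03845118]
2 [227 192  35  37 682] [514. 283.] 91 60 34.2 cap [0.4803605  0.25646568 0.03773571]
3 [195 219  36  37 706] [441. 369.] 90 61 34.6 cap [0.41031624 0.33767757 0.03769041]
4 [296 244  17  16 206] [399. 126.] 39 42 78.3 cap None
```

View pics/t6.png

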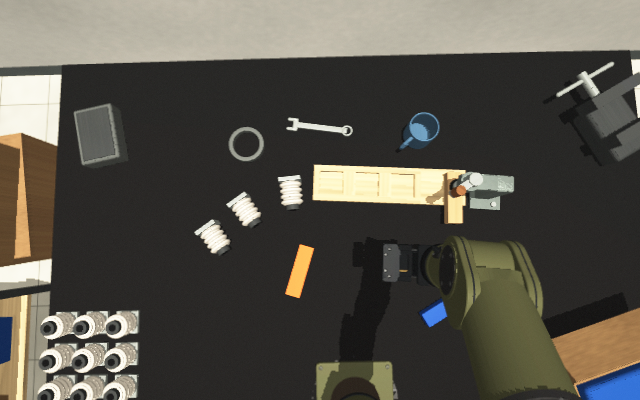

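Packing is clamped under the pad at (455,200). The three insulators lie at (290,192), (243,210) and (213,237), unmoved except (213,237), which appears knocked about 3 cm. Next I'll measure the rack with the wrist camera on the way.

```bash
python3 -m inch '[[0.4,1,0,0,60],[0.4,1,0,0,60],[0.2,1,0,0,60],[0,0.4,0,0.5,60],[0,0,0,0.1,60]]'
python3 -m inch '[[0,0,0,0,60],[0,0,0,0,60]]'
cat >> h.py <<'E'
def rackfit(s):
    P=cloud(s);X,Y,Z=P[...,0],P[...,1],P[...,2]
    hsv=cv2.cvtColor(s['pixels'],cv2.COLOR_RGB2HSV)
    m=(Z>.012)&(Z<.03)&(X>.5)&(X<.67)&(Y<.13)&(Y>-.23)&(hsv[...,1]>40)&(hsv[...,2]>90)
    n,l,stt,_=cv2.connectedComponentsWithStats(m.astype(np.uint8));i=1+np.argmax(stt[1:,4]);p=P[l==i]
    zt=np.median(p[:,2]);print('top z',zt,'bounds',p.min(0),p.max(0))
    # rasterise top on 0.5mm grid and take holes
    return p
E
python3 - <<'E'
from h import *
s=snap('wrist');import pickle;pickle.dump(s,open('w7.pkl','wb'));save(s,'w7.png');print(r.get_state()['tool_pos']);p=rackfit(s)
# near long edge and left end: robust line fits
P2=p[:,:2]*1000
bins=np.arange(-200,95,5);e=[(b+2.5,np.percentile(P2[(P2[:,1]>=b)&(P2[:,1]<b+5),0],1)) for b in bins if ((P2[:,1]>=b)&(P2[:,1]<b+5)).sum()>20]
e2=[(b+2.5,np.percentile(P2[(P2[:,1]>=b)&(P2[:,1]<b+5),0],99)) for b in bins if ((P2[:,1]>=b)&(P2[:,1]<b+5)).sum()>20]
for E in(e,e2):E=np.array(E);c=np.polyfit(E[:,0],E[:,1],1);print('x=%.2f + %.4f*y'%(c[1],c[0]),'res',np.std(E[:,1]-np.polyval(c,E[:,0])))
print('left end y',np.percentile(P2[:,1],99.8))
E
```

```text
clock: 15.4
tool_pos: [0.4077, -0.0405, 0.3095]
eef_rot: [1.0, 0.003, 0.0, -0.001]
contact_force: [0.1, -0.5, 0.3]
opening: 0.684
clock: 15.6
tool_pos: [0.4067, -0.0431, 0.3095]
eef_rot: [1.0, -0.001, 0.0, -0.001]
contact_force: [0.2, 0.3, 0.6]
opening: 0.681
[ 0.40665959 -0.04304831  0.30949302]
top z 0.020166174195154873 bounds [ 0.52478498 -0.22998266  0.01200162] [0.62993918 0.10137287 0.02362463]
x=539.54 + 0.0624*y res 0.390849847948561
x=627.64 + 0.0031*y res 0.6426226857852116
left end y 99.5811708818095
```

View pics/w7.png

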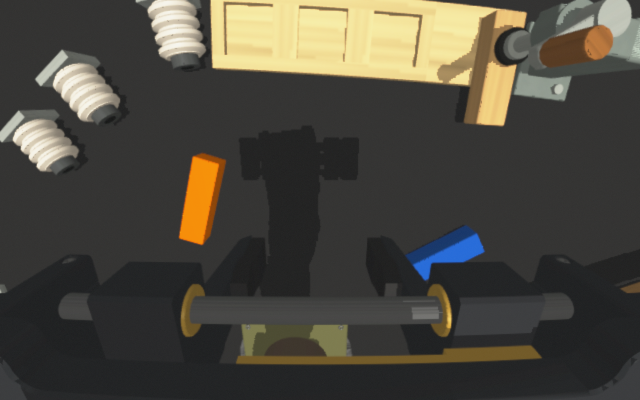

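The wrist view confirms the rack: three pockets at (260,28), (322,30) and (395,35), with its near edge slope giving yaw -3.6°. All three insulators are seen to its left. Next, insulator nearest the rack.

```bash
python3 -m inch '[[0.3,1,-0.5,0.2,65],[0.3,1,-0.5,0.2,65],[0.3,1,-0.5,0.2,65],[0.2,1,-0.5,0.2,65],[0,1,-0.5,0,65]]'
python3 -m inch '[[0,1,-0.5,0,65],[0,1,-0.7,0,65],[0,1,-0.7,0,65],[0,0,0,0,65],[0,0,0,0,65]]'
cat >> h.py <<'E'
def insfit(s,c0,rad=.075):
    P=cloud(s);m=(P[...,2]>.02)&(P[...,2]<.075)&(np.hypot(P[...,0]-c0[0],P[...,1]-c0[1])<rad)
    n,l,stt,_=cv2.connectedComponentsWithStats(m.astype(np.uint8));i=1+np.argmax(stt[1:,4]);p=P[l==i]
    (c,(w,h),a)=cv2.minAreaRect(p[:,:2].astype(np.float32)*1000)
    if w<h:w,h,a=h,w,a-90
    c=np.array(c);d=np.array([np.cos(np.radians(a)),np.sin(np.radians(a))])
    if d[0]<0:d=-d
    t=r.get_state();yaw=R.from_quat(t['eef_rot']).as_euler('xyz',degrees=True)[2];yaw=(yaw+90)%180-90
    ang=np.degrees(np.arctan2(d[1],d[0]))
    print('ins c',c,'w,h',w,h,'ang',ang,'zmax',np.percentile(p[:,2],99))
    g=c-d*42;print('grip',g,'tool',t['tool_pos']*1000,'yaw',yaw)
    print('d units xyz',(g[0]-t['tool_pos'][0]*1000)/25,(g[1]-t['tool_pos'][1]*1000)/25,(44.5-t['tool_pos'][2]*1000)/25,'turn',(ang-yaw)/6)
E
python3 - <<'E'
from h import *
insfit(snap('wrist'),(.562,.161))
E
```

```text
clock: 16.15
tool_pos: [0.4353, 0.0833, 0.2466]
eef_rot: [0.999, 0.041, 0.001, -0.001]
contact_force: [0.4, -0.2, 0.5]
opening: 0.739
clock: 16.65
tool_pos: [0.4343, 0.1574, 0.1993]
eef_rot: [0.999, 0.042, -0.0, -0.001]
contact_force: [0.1, -0.3, 0.5]
opening: 0.736
ins c [578.47351074 123.46369934] w,h 73.27928161621094 70.42220306396484 ang -87.6485435962677 zmax 0.060478463833723385
grip [576.75028701 165.42833326] tool [434.57660831 156.7638124  199.7186476 ] yaw 4.7214348889362014
d units xyz 5.686947148188417 0.3465808342452181 -6.208745903807122 turn -15.39499641420065
```

```bash
sed -i 's/m=(P\[...,2\]>.02)&(P\[...,2\]<.075)/m=(P[...,2]>.028)\&(P[...,2]<.075)/' h.py
python3 - <<'E'
from h import *
insfit(snap('wrist'),(.562,.161))
E
```

```text
ins c [587.95977783 129.12698364] w,h 59.84044647216797 56.01146697998047 ang -84.56445980072021 zmax 0.06054285788040281
grip [583.98129273 170.93812637] tool [434.74930738 156.54092896 199.94747155] yaw 4.679927435018627
d units xyz 5.9692794138998195 0.5758878962960102 -6.217898862029275 turn -14.874064539289806
```

```bash
python3 - <<'E'
from h import *
s=snap('wrist');save(s,'w8.png',None,.7)
E
```

```text
(no output)
```

View pics/w8.png

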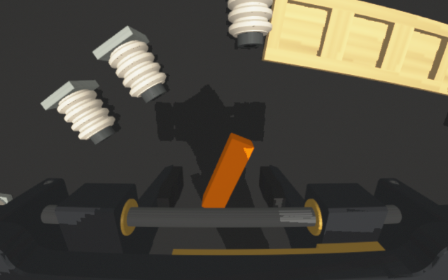

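This insulator has now been knocked to right beside the rack, with its cap at (248,42) in the reduced view, so I'll re-measure from the top camera.

```bash
python3 - <<'E'
from h import *
s=snap('top')
for c in[(.585,.13),(.514,.283),(.441,.369)]: insfit(s,c)
E
```

```text
ins c [605.07659912 132.8331604 ] w,h 90.5438232421875 58.826839447021484 ang 6.292903423309326 zmax 0.06324373172287033
grip [563.32966847 128.22949002] tool [434.83159524 156.76665384 200.1321678 ] yaw 4.673025043253361
d units xyz 5.139922929182217 -1.1414865527409688 -6.2252867119962465 turn 0.26997973000932757
ins c [522.23400879 288.29888916] w,h 71.40532684326172 59.82323455810547 ang 34.555580139160156 zmax 0.06311083623849637
grip [487.64380188 264.47626155] tool [434.83159524 156.76665384 200.1321678 ] yaw 4.673025043253361
d units xyz 2.112488265743052 4.308384308721507 -6.2252867119962465 turn 4.9804258493177995
ins c [441.17852783 368.51083374] w,h 91.07974243164062 60.652984619140625 ang 34.74243927001954 zmax 0.0628508745093326
grip [406.66619764 344.57552374] tool [434.83159524 156.76665384 200.1321678 ] yaw 4.673025043253361
d units xyz -1.1266159037847956 7.512354796072617 -6.2252867119962465 turn 5.011569037794363
```

```bash
python3 -m inch '[[1,-0.3,-0.5,0.3,50],[1,-0.3,-0.5,0,50],[1,-0.3,-0.5,0,50],[1,-0.25,-0.5,0,50],[1,0,0,0,50]]'
python3 -m inch '[[0.1,0,-0.5,0,50],[0,0,-0.5,0,50],[0,0,0,0,50]]'
python3 - <<'E'
from h import *
s=snap('wrist');save(s,'w9.png',None,.7);P=cloud(s);t=r.get_state();print(t['tool_pos'])
E
```

```text
clock: 17.35
tool_pos: [0.5596, 0.1263, 0.1484]
eef_rot: [0.998, 0.056, -0.001, -0.0]
contact_force: [0.3, 0.5, -0.6]
opening: 0.565
clock: 17.65
tool_pos: [0.5589, 0.1289, 0.1226]
eef_rot: [0.998, 0.058, -0.003, -0.001]
contact_force: [0.3, 0.2, -0.7]
opening: 0.566
[0.55939515 0.1292665  0.12344686]
```

View pics/w9.png

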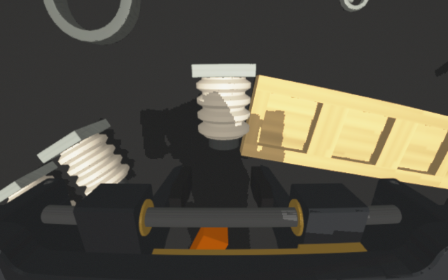

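Cap at (224,143) lies midway between the fingers, foot at (224,70). Fit once more from here, then go down.

```bash
python3 - <<'E'
from h import *
s=snap('wrist');insfit(s,(.605,.132),.06)
E
python3 -m inch '[[0.1,0,-0.9,0,50],[0,0,-0.9,0,50],[0,0,-0.9,0,50],[0,0,-0.4,0,50],[0,0,0,0,50]]'
```

```text
ins c [605.61090088 131.43774414] w,h 90.40605926513672 60.57150650024414 ang 6.942927837371826 zmax 0.061384501079068766
grip [563.91888466 126.36075849] tool [560.07982973 129.5505633  124.10683868] yaw 6.68502157357652
d units xyz 0.15356219723653794 -0.127592192501657 -3.1842735471286754 turn 0.042984377299217634
clock: 18.25
tool_pos: [0.5631, 0.1296, 0.0463]
eef_rot: [0.998, 0.058, -0.001, -0.001]
contact_force: [0.3, 0.5, 0.9]
opening: 0.565
```

```bash
python3 -m inch '[[0,-0.1,0,0,30],[0,0,0,0,20],[0,0,0,0,20],[0,0,0,0,20],[0,0,0,0,20]]' 15
python3 -m inch '[[0.26,0.03,0.59,0,20],[0.36,0.04,0.53,0,20],[0.44,0.05,0.46,0,20],[0,0,0,0,20]]'
python3 - <<'E'
from h import *
s=snap('side');save(s,'s10.png',(240,170,400,290),4.5);t=r.get_state();print(t['tool_pos'],t['contact_force'])
E
```

```text
clock: 18.75
tool_pos: [0.5645, 0.127, 0.048]
eef_rot: [0.998, 0.058, 0.001, -0.001]
contact_force: [-2.2, -1.2, 6.0]
opening: 0.401
clock: 19.15
tool_pos: [0.5931, 0.1301, 0.0881]
eef_rot: [0.998, 0.057, 0.002, -0.002]
contact_force: [0.1, -0.4, -0.8]
opening: 0.398
[0.59168571 0.12990847 0.08699997] [-0.26419398 -0.34373793 -2.29173142]
```

View pics/s10.png

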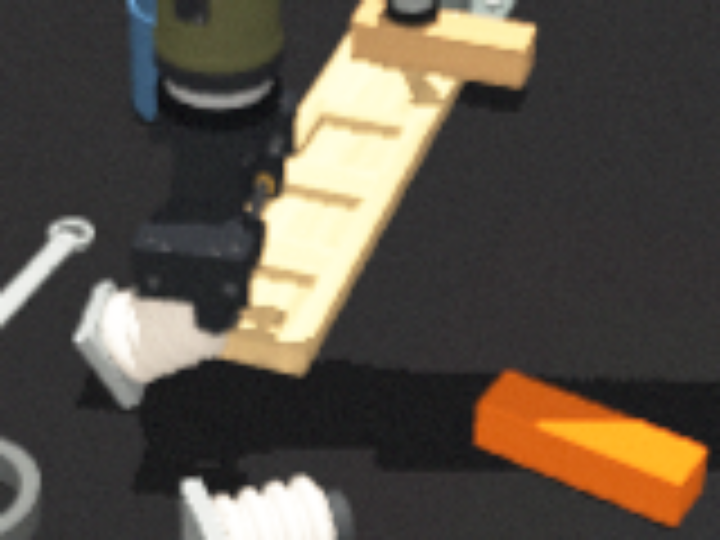

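It is tipping up as planned, foot edge on the bench at (110,400). That makes 13 pictures viewed, so mostly numbers from here on.

```bash
python3 -m inch '[[0.51,0.06,0.38,0,20],[0.57,0.07,0.28,0,20],[0.61,0.07,0.18,0,20],[0.63,0.08,0.07,0,20],[0.63,0.08,-0.04,0,20]]'
python3 -m inch '[[0.62,0.07,-0.15,0,20],[0,0,0,0,20],[0,0,0,0,20]]'
python3 -m inch '[[0,0,0,0,50],[0,0,0,0,50],[0,0,0,0,50],[0,0,0,0,50]]'
cat >> h.py <<'E'
def capfit(s,c0,z0,rad=.06):
    # upright insulator: cap-top centre/height, and foot top rect
    P=cloud(s);d=np.hypot(P[...,0]-c0[0],P[...,1]-c0[1])
    m=(P[...,2]>z0+.082)&(P[...,2]<z0+.1)&(d<.035)
    if m.sum()>30:
        p=P[m];(c,(w,h),a)=cv2.minAreaRect(p[:,:2].astype(np.float32)*1000);print('cap',m.sum(),c,w,h,'z',np.median(p[:,2]))
    m=(P[...,2]>z0+.0)&(P[...,2]<z0+.02)&(d<rad)
    return P
E
python3 - <<'E'
from h import *
t=r.get_state();print(t['tool_pos'],t['contact_force'])
s=snap('wrist');P=capfit(s,t['tool_pos'],0);s=snap('top');capfit(s,t['tool_pos'],0)
for n in('side',):
    s=snap(n);P=cloud(s);q=P[(np.hypot(P[...,0]-t['tool_pos'][0],P[...,1]-t['tool_pos'][1])<.05)&(P[...,2]<.09)]
    print(len(q));
    for z in(.004,.03,.055,.08):
        w=q[abs(q[:,2]-z)<.006];print(z,len(w),w.min(0) if len(w) else 0,w.max(0) if len(w) else 0)
E
```

```text
clock: 19.7
tool_pos: [0.6646, 0.1386, 0.1078]
eef_rot: [0.998, 0.058, -0.0, -0.001]
contact_force: [-0.0, 0.2, -2.6]
opening: 0.399
clock: 20.0
tool_pos: [0.6794, 0.1403, 0.1037]
eef_rot: [0.998, 0.058, -0.0, -0.001]
contact_force: [1.0, -0.2, -0.6]
opening: 0.399
clock: 20.4
tool_pos: [0.6797, 0.1409, 0.1047]
eef_rot: [0.998, 0.058, 0.0, -0.001]
contact_force: [-0.2, 0.5, -0.4]
opening: 0.566
[0.67972692 0.14089372 0.10466315] [-0.21239762  0.4741243  -0.38467721]
cap 3597 (678.9237670898438, 138.66531372070312) 36.955753326416016 65.62236785888672 z 0.09037193375196978
794
0.004 245 [ 0.6310777   0.10284995 -0.00199654] [0.72893829 0.19002534 0.00983802]
0.03 52 [0.64749652 0.12934554 0.02405016] [0.70363222 0.17138514 0.03597457]
0.055 84 [0.64788572 0.12717859 0.04945771] [0.70181654 0.17244174 0.06091855]
0.08 53 [0.64919749 0.10822105 0.0740031 ] [0.7029141  0.17532192 0.08465953]
```

It stands upright: cap top at 90 mm, centre x 0.679. Regrip firmly on the cap, lift and carry to pocket 2.

```bash
python3 -m inch '[[0,0,-0.25,0,50],[0,0,0,0,20],[0,0,0,0,20],[0,0,0,0,20],[0,0,0,0,20]]' 45
python3 -m inch '[[0,0,0.6,0,20],[0,0,0.6,-0.5,20],[0,0,0.6,-0.6,20],[0,0,0,-0.6,20],[0,0,0,0,20]]'
python3 -m inch '[[-0.7,-0.7,0,0,20],[-0.7,-0.7,0,0,20],[-0.7,-0.75,0,0,20],[-0.7,-0.75,0,0,20],[-0.7,-0.75,0,0,20]]'
python3 -m inch '[[0,0,0,0,20],[0,0,0,0,20]]'
python3 - <<'E'
from h import *
t=r.get_state();print(t['tool_pos'],R.from_quat(t['eef_rot']).as_euler('xyz',degrees=True),t['opening']*88.1,t['contact_force'])
s=snap('wrist');save(s,'w11.png');P=cloud(s)
import pickle;pickle.dump(s,open('w11.pkl','wb'))
p=rackfit(s)
E
```

```text
clock: 21.05
tool_pos: [0.6798, 0.1406, 0.0979]
eef_rot: [0.998, 0.058, -0.0, -0.001]
contact_force: [0.2, 0.4, -3.9]
opening: 0.392
clock: 21.55
tool_pos: [0.6804, 0.1411, 0.1448]
eef_rot: [1.0, -0.031, 0.001, -0.001]
contact_force: [-0.6, -0.1, -3.2]
opening: 0.394
clock: 22.05
tool_pos: [0.5917, 0.0489, 0.1435]
eef_rot: [1.0, -0.03, 0.0, -0.001]
contact_force: [-0.7, -0.8, -3.5]
opening: 0.397
clock: 22.25
tool_pos: [0.5926, 0.0492, 0.1436]
eef_rot: [1.0, -0.031, 0.0, -0.001]
contact_force: [1.5, 0.7, -3.2]
opening: 0.393
[0.59263588 0.04918452 0.14362266] [-1.79848811e+02 -4.43625374e-02 -3.55375563e+00] 34.62374681898367 [ 1.51306947  0.65322341 -3.18188873]
top z 0.020076231810669865 bounds [ 0.52451612 -0.22998128  0.0120205 ] [0.64610415 0.10075056 0.02290796]
```

View pics/w11.png

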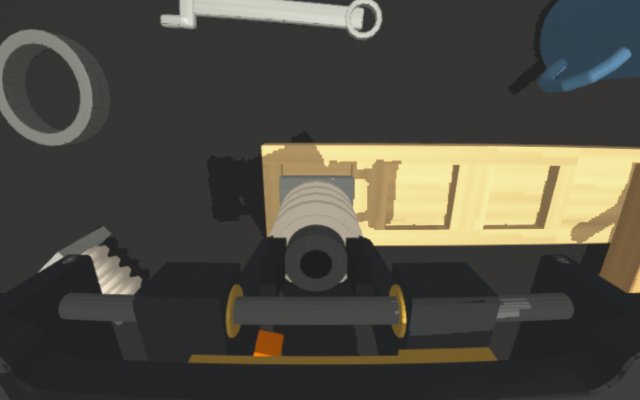

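The foot hangs over pocket 2: its far edge runs (280,177)-(353,177), and the pocket's far edge is just beyond it. Check the offset by rays.

```bash
python3 - <<'E'
from h import *
import pickle
s=pickle.load(open('w11.pkl','rb'));P=cloud(s)
print('foot corners',onz(s,280,177,.0576)[:2]*1000,onz(s,353,177,.0576)[:2]*1000,'depth',P[182,300],P[182,340])
p=rackfit(s);B=p[:,:2]*1000;yb=np.arange(-140,85,5)
for q in(1,99):
    e=np.array([(y+2.5,np.percentile(B[(B[:,1]>=y)&(B[:,1]<y+5),0],q)) for y in yb if ((B[:,1]>=y)&(B[:,1]<y+5)).sum()>30])
    c=np.polyfit(e[:,0],e[:,1],1)
    for _ in range(4): k=abs(e[:,1]-np.polyval(c,e[:,0]))<2;c=np.polyfit(e[k,0],e[k,1],1) if k.sum()>5 else c
    print(q,c,k.sum())
xb=np.arange(555,640,5)
e=np.array([(x,np.percentile(B[(B[:,0]>=x)&(B[:,0]<x+5),1],99.5)) for x in xb if ((B[:,0]>=x)&(B[:,0]<x+5)).sum()>30]);print('left end',e[:,1].round(1))
# hole boundaries of pocket1 along a row on top: z profile
for v in(180,200,215):
    z=P[v,360:600,2];low=z<.0135;ch=np.nonzero(np.diff(low.astype(int)))[0]+360
    print(v,[(int(c),np.round(onz(s,c+.5,v,.02)[:2]*1000,1)) for c in ch])
E
```

```text
foot corners [623.75018303  75.25779387] [620.1988725   17.43478652] depth [0.61879844 0.05968766 0.05804172] [0.61702813 0.02795978 0.05871571]
top z 0.020076231810669865 bounds [ 0.52451612 -0.22998128  0.0120205 ] [0.64610415 0.10075056 0.02290796]
1 [5.13913178e-01 5.79307968e+02] 3
99 [6.45914531e-02 6.39956916e+02] 45
left end [ 99.8 100.1  99.4  99.1  98.5  98.8  98.1  97.7  97.8  97.1  96.7  96.9
  96.   95.3  95.   95.   94.8]
180 [(387, array([606.1, -19.4])), (453, array([602.4, -82.3])), (491, array([ 600.3, -119.4])), (546, array([ 597.2, -175.2])), (547, array([ 597.1, -176.2])), (551, array([ 596.9, -180.4]))]
200 [(386, array([586.4, -18.8])), (450, array([582.6, -81.1])), (488, array([ 580.2, -119.1])), (545, array([ 576.6, -178.2]))]
215 [(385, array([571. , -18.1])), (448, array([567. , -80.5])), (485, array([ 564.6, -118.1])), (540, array([ 560.8, -176. ]))]
```

```bash
python3 -m inch '[[0,-0.03,-0.5,0,20],[0,0,-0.5,0,20],[0,0,-0.3,0,20],[0,0,-0.2,0,20],[0,0,0,0,20]]'
python3 - <<'E'
from h import *
t=r.get_state();print(t['tool_pos'],t['contact_force'],t['opening']*88.1)
E
```

```text
clock: 22.8
tool_pos: [0.5921, 0.0489, 0.1058]
eef_rot: [1.0, -0.031, -0.0, -0.001]
contact_force: [-1.9, 0.2, 2.2]
opening: 0.4
[0.59208274 0.0488812  0.10584334] [-1.87130734  0.22785432  2.15222258] 35.2407482631302
```

At the home height (98+8 mm). Release, rise and head for the second insulator, measuring on the way.

```bash
python3 -m inch '[[0,0,0,0,52],[0,0,0,0,52],[0,0,0,0,52],[0,0,1,0,52],[0,0,1,0,52]]' 15
python3 -m inch '[[-1,0.5,0.5,1,52],[-1,1,0,1,52],[-1,1,0,1,52],[-1,1,0,1,52],[-0.3,1,0,1,52]]'
python3 -m inch '[[0,1,0,1,52],[0,1,0,0.3,52],[0,0,0,0,52]]'
python3 - <<'E'
from h import *
t=r.get_state();print(t['tool_pos'])
s=snap('top');capfit(s,(.592,.048),.008)
for c in[(.522,.288),(.441,.369)]: insfit(s,c,.07)
s=snap('wrist');print('wrist')
insfit(s,(.52,.285),.06)
E
```

```text
clock: 23.3
tool_pos: [0.5922, 0.0488, 0.1557]
eef_rot: [1.0, -0.031, -0.0, -0.001]
contact_force: [0.2, 0.4, -0.1]
opening: 0.592
clock: 23.8
tool_pos: [0.4823, 0.1619, 0.1684]
eef_rot: [0.973, 0.231, -0.001, -0.001]
contact_force: [0.7, 0.1, -0.1]
opening: 0.59
clock: 24.1
tool_pos: [0.485, 0.2162, 0.1687]
eef_rot: [0.955, 0.297, 0.001, -0.003]
contact_force: [0.6, 1.0, 0.6]
opening: 0.588
[0.48503867 0.21618209 0.16866601]
cap 149 (589.8958129882812, 49.64402770996094) 31.441566467285156 36.46601104736328 z 0.09802860449671891Traceback (most recent call last):
  File "<stdin>", line 4, in <module>
  File "h.py", line 40, in insfit
    n,l,stt,_=cv2.connectedComponentsWithStats(m.astype(np.uint8));i=1+np.argmax(stt[1:,4]);p=P[l==i]
                                                                       ~~~~~~~~~^^^^^^^^^^^
    return _wrapfunc(a, 'argmax', axis=axis, out=out, **kwds)
    return bound(*args, **kwds)
ValueError: attempt to get argmax of an empty sequence
```

Insulator in pocket 2 is home (cap top at 98.0 mm).

```bash
python3 - <<'E'
from h import *
s=snap('wrist');insfit(s,(.514,.283),.06)
E
```

```text
ins c [514.77679443 284.31036377] w,h 90.05828857421875 60.15788650512695 ang 34.648719787597656 zmax 0.061464692867228575
grip [480.22535912 260.43153805] tool [485.09224418 211.19577935 168.20039821] yaw 34.23745208349641
d units xyz -0.19467540248071372 1.9694303480273674 -4.948015928245768 turn 0.06854461735020816
```

```bash
python3 -m inch '[[-0.2,1,-0.9,0.07,50],[0,0.97,-0.9,0,50],[0,0,-1,0,50],[0,0,-1,0,50],[0,0,-1,0,50]]'
python3 -m inch '[[0,0,-0.08,0,50],[0,0,0,0,50]]'
python3 -m inch '[[0,0,0,0,20],[0,0,0,0,20],[0,0,0,0,20],[0,0,0,0,20]]' 15
python3 -m inch '[[0.21,0.15,0.59,0,20],[0.30,0.20,0.53,0,20],[0.36,0.25,0.46,0,20],[0.42,0.29,0.38,0,20],[0.47,0.33,0.28,0,20]]'
python3 -m inch '[[0.51,0.35,0.18,0,20],[0.53,0.36,0.07,0,20],[0.53,0.36,-0.04,0,20],[0.51,0.35,-0.15,0,20],[0,0,0,0,20]]'
```

```text
clock: 24.7
tool_pos: [0.4806, 0.2586, 0.0474]
eef_rot: [0.955, 0.297, -0.0, -0.0]
contact_force: [0.4, -0.3, 0.3]
opening: 0.566
clock: 24.9
tool_pos: [0.4802, 0.2591, 0.0462]
eef_rot: [0.955, 0.297, -0.001, -0.001]
contact_force: [0.6, -0.2, 0.1]
opening: 0.567
clock: 25.3
tool_pos: [0.4808, 0.2606, 0.0474]
eef_rot: [0.955, 0.298, 0.001, -0.001]
contact_force: [0.3, -0.2, 6.8]
opening: 0.4
clock: 25.8
tool_pos: [0.524, 0.2909, 0.1029]
eef_rot: [0.955, 0.298, -0.001, -0.001]
contact_force: [1.5, 0.4, -2.7]
opening: 0.397
clock: 26.3
tool_pos: [0.5773, 0.3278, 0.1037]
eef_rot: [0.955, 0.298, 0.001, -0.002]
contact_force: [0.8, 1.2, 0.9]
opening: 0.396
```

```bash
python3 -m inch '[[0,0,0,0,50],[0,0,0,0,50],[0,0,0,0,50],[0,0,0,0,50]]'
python3 - <<'E'
from h import *
t=r.get_state();print(t['tool_pos'],t['contact_force'],t['opening']*88)
s=snap('wrist');capfit(s,t['tool_pos'],0)
E
```

```text
clock: 26.7
tool_pos: [0.5757, 0.3261, 0.1039]
eef_rot: [0.955, 0.298, -0.0, -0.001]
contact_force: [-0.6, 0.5, -0.1]
opening: 0.569
[0.57569018 0.32605034 0.10392095] [-0.62605766  0.46506828 -0.12903902] 50.08372796391364
cap 3706 (579.2302856445312, 325.7738952636719) 36.819217681884766 64.11087036132812 z 0.09034395131142194
```

```bash
python3 -m inch '[[0.09,0.06,-0.24,0,50],[0,0,0,0,20],[0,0,0,0,20],[0,0,0,0,20],[0,0,0,0,20]]' 45
python3 -m inch '[[0,0,0.65,0,20],[0,0,0.65,0,20],[-0.7,-0.7,0.6,-1,20],[-0.7,-1,0,-1,20],[-0.7,-1,0,-1,20]]'
python3 -m inch '[[-0.7,-1,0,-1,20],[-0.7,-1,0,-1,20],[0,-1,0,-1,20],[0,-1,0,-0.4,20],[0,-1,0,0,20]]'
python3 -m inch '[[0,-1,0,0,20],[0,-1,0,0,20],[0,-1,0,0,20],[0,-1,0,0,20],[0,-1,0,0,20]]'
python3 -m inch '[[0,-1,0,0,20],[0,-1,0,0,20],[0,-0.5,0,0,20],[0,0,0,0,20]]'
python3 - <<'E'
from h import *
t=r.get_state();p=t['tool_pos'];print(p,R.from_quat(t['eef_rot']).as_euler('xyz',degrees=True)[2],t['opening']*88.1,t['contact_force'],(586.4-p[0]*1000)/25,(-51.8-p[1]*1000)/25)
E
```

```text
clock: 27.25
tool_pos: [0.578, 0.3279, 0.0974]
eef_rot: [0.955, 0.298, -0.0, -0.001]
contact_force: [0.0, 0.0, -3.6]
opening: 0.395
clock: 27.75
tool_pos: [0.5261, 0.2606, 0.1477]
eef_rot: [0.99, 0.143, 0.002, -0.002]
contact_force: [1.1, -0.1, -3.6]
opening: 0.397
clock: 28.25
tool_pos: [0.4917, 0.1353, 0.1471]
eef_rot: [0.999, -0.033, 0.002, -0.002]
contact_force: [0.3, -0.5, -3.8]
opening: 0.395
clock: 28.75
tool_pos: [0.492, 0.0098, 0.1469]
eef_rot: [0.999, -0.033, 0.002, -0.001]
contact_force: [0.6, -0.3, -3.5]
opening: 0.393
clock: 29.15
tool_pos: [0.4914, -0.054, 0.1462]
eef_rot: [0.999, -0.035, 0.001, -0.001]
contact_force: [-0.5, -0.1, -3.8]
opening: 0.392
[ 0.49139081 -0.05396713  0.14624036] -3.965898444474549 34.52738346197704 [-0.49186716 -0.05848404 -3.76701689] 3.8003676673103746 0.0866850260313123
```

```bash
python3 -m inch '[[1,0.08,0,0.06,20],[1,0,0,0,20],[1,0,0,0,20],[0.8,0,0,0,20],[0,0,0,0,20]]'
cat >> h.py <<'E'
def footfit(s,pk):
    t=r.get_state();p=t['tool_pos'];P=cloud(s);zf=p[2]-.0975+.012
    m=(abs(P[...,2]-zf)<.006)&(P[...,0]>p[0]+.015)&(abs(P[...,1]-p[1])<.04)&(P[...,0]<p[0]+.05)
    n,l,stt,_=cv2.connectedComponentsWithStats(m.astype(np.uint8));i=1+np.argmax(stt[1:,4]);Q=P[l==i][:,:2]*1000
    th=np.radians(-3.57);ex=np.array([np.cos(th),np.sin(th)]);ey=np.array([-np.sin(th),np.cos(th)])
    a=(Q-p[:2]*1000)@ex;b=(Q-p[:2]*1000)@ey
    print('foot rel tool: n',len(Q),'far edge',np.percentile(a,98),'y',np.percentile(b,[1,99]),'mid',np.percentile(b,[1,99]).mean())
    d=np.array(pk)-p[:2]*1000;print('tool',p*1000,'pocket-tool',d,'units',d/25,'yaw',R.from_quat(t['eef_rot']).as_euler('xyz',degrees=True)[2],t['opening']*88.1)
E
python3 - <<'E'
from h import *
s=snap('wrist');footfit(s,(586.5,-51.9))
E
```

```text
clock: 29.65
tool_pos: [0.5896, -0.0471, 0.146]
eef_rot: [1.0, -0.028, 0.003, -0.002]
contact_force: [-0.4, -0.3, -3.3]
opening: 0.389
foot rel tool: n 813 far edge 32.8047574276087 y [-28.74355011  30.42995746] mid 0.843203673807503
tool [586.92980738 -47.59821449 145.58472867] pocket-tool [-0.42980738 -4.30178551] units [-0.0171923  -0.17207142] yaw -3.2604874105388792 34.354314542773785
```

```bash
python3 -m inch '[[-0.06,-0.2,0,-0.05,20],[0,0,0,0,20],[0,0,0,0,20]]'
python3 - <<'E'
from h import *
s=snap('wrist');footfit(s,(586.5,-51.9))
E
```

```text
clock: 30.0
tool_pos: [0.5833, -0.0552, 0.1453]
eef_rot: [0.999, -0.032, -0.0, -0.001]
contact_force: [0.2, -0.2, -3.8]
opening: 0.393
foot rel tool: n 758 far edge 29.341553426704493 y [-29.75247792  29.2136243 ] mid -0.26942681148362624
tool [583.60303962 -55.06635906 145.34275034] pocket-tool [2.89696038 3.16635906] units [0.11587842 0.12665436] yaw -3.7006260306072596 34.37529324924554
```

```bash
python3 -m inch '[[0.11,0.13,0,0,20],[0,0,0,0,20],[0,0,0,0,20],[0,0,0,0,20],[0,0,0,0,20]]'
python3 - <<'E'
from h import *
s=snap('wrist');footfit(s,(586.5,-51.9))
E
```

```text
clock: 30.55
tool_pos: [0.587, -0.0518, 0.1453]
eef_rot: [0.999, -0.032, 0.0, -0.001]
contact_force: [0.3, 0.0, -3.7]
opening: 0.393
foot rel tool: n 768 far edge 29.67140544470942 y [-29.53085239  29.45100856] mid -0.03992191219650287
tool [586.99831198 -51.8699427  145.22970822] pocket-tool [-0.49831198 -0.0300573 ] units [-0.01993248 -0.00120229] yaw -3.7018262189520357 35.055576324763365
```

Centred. Lower from 145 to about 105.5.

```bash
python3 -m inch '[[0,0,-0.5,0,20],[0,0,-0.5,0,20],[0,0,-0.4,0,20],[0,0,-0.2,0,20],[0,0,0,0,20]]'
python3 -m inch '[[0,0,0,0,20]]'
python3 - <<'E'
from h import *
t=r.get_state();print(t['tool_pos'],t['contact_force'])
E
```

```text
clock: 31.1
tool_pos: [0.5863, -0.0515, 0.1054]
eef_rot: [0.999, -0.032, -0.001, -0.001]
contact_force: [-2.3, 0.6, 4.3]
opening: 0.393
clock: 31.2
tool_pos: [0.5863, -0.0516, 0.1054]
eef_rot: [0.999, -0.032, -0.0, -0.001]
contact_force: [-2.9, 0.0, 4.0]
opening: 0.393
[ 0.58634984 -0.05160545  0.10539766] [-2.85125495  0.03758385  4.00287881]
```

```bash
python3 -m inch '[[0,0,0,0,52],[0,0,0,0,52],[0,0,0,0,52],[0,0,1,0,52],[0,0,1,0,52]]' 15
python3 -m inch '[[-1,1,0.5,1,52],[-1,1,0,1,52],[-1,1,0,1,52],[-1,1,0,1,52],[-1,1,0,1,52]]'
python3 -m inch '[[-1,1,0,1,52],[-1,1,0,0.4,52],[0,1,0,0,52],[0,1,0,0,52],[0,1,0,0,52]]'
python3 -m inch '[[0,1,0,0,52],[0,1,0,0,52],[0,0.6,0,0,52],[0,0,0,0,52],[0,0,0,0,52]]'
python3 - <<'E'
from h import *
s=snap('wrist');insfit(s,(.441,.369),.065)
s=snap('side')
for c in((.5926,.048),(.5865,-.0518)):capfit(s,c,.008)
E
```

```text
clock: 31.7
tool_pos: [0.5867, -0.0517, 0.1551]
eef_rot: [0.999, -0.032, -0.0, -0.001]
contact_force: [-0.7, -0.4, 0.2]
opening: 0.595
clock: 32.2
tool_pos: [0.4615, 0.0741, 0.1679]
eef_rot: [0.973, 0.229, 0.001, -0.001]
contact_force: [0.9, 0.9, -0.1]
opening: 0.591
clock: 32.7
tool_pos: [0.4122, 0.1996, 0.1679]
eef_rot: [0.954, 0.298, 0.0, -0.001]
contact_force: [0.2, 0.3, 0.3]
opening: 0.589
clock: 33.2
tool_pos: [0.4121, 0.2621, 0.1676]
eef_rot: [0.955, 0.298, -0.001, -0.001]
contact_force: [-0.2, 0.4, -0.4]
opening: 0.589
ins c [442.60644531 369.42932129] w,h 90.22651672363281 60.0897216796875 ang 35.796756744384766 zmax 0.061498049832454244
grip [408.54037427 344.86302723] tool [412.1003657  261.4325004  167.58260359] yaw 34.6170315379232
d units xyz -0.14239965698977813 3.3372210730493364 -4.923304143451687 turn 0.19662086774359486
cap 91 (589.2437133789062, 50.15249252319336) 37.87746810913086 35.1152229309082 z 0.09688921016373275
cap 82 (582.921630859375, -49.92280960083008) 37.22167205810547 41.41047286987305 z 0.09671539081839653
```

```bash
python3 -m inch '[[-0.14,1,-0.4,0.2,50],[0,1,-0.5,0,50],[0,1,-1,0,50],[0,0.33,-1,0,50],[0,0,-1,0,50]]'
python3 -m inch '[[0,0,-0.95,0,50],[0,0,0,0,50],[0,0,0,0,50]]'
python3 -m inch '[[0,0,0,0,20],[0,0,0,0,20],[0,0,0,0,20],[0,0,0,0,20]]' 15
python3 -m inch '[[0.21,0.15,0.59,0,20],[0.29,0.21,0.53,0,20],[0.36,0.26,0.46,0,20],[0.42,0.30,0.38,0,20],[0.46,0.33,0.28,0,20]]'
python3 -m inch '[[0.50,0.36,0.18,0,20],[0.52,0.37,0.07,0,20],[0.52,0.37,-0.04,0,20],[0.51,0.36,-0.15,0,20],[0,0,0,0,20]]'
python3 -m inch '[[0,0,0,0,50],[0,0,0,0,50],[0,0,0,0,50],[0,0,0,0,50]]'
python3 - <<'E'
from h import *
t=r.get_state();p=t['tool_pos'];print(p)
s=snap('wrist');P=capfit(s,p,0)
th=np.radians(35.6);u=np.array([np.cos(th),np.sin(th)]);v=np.array([-u[1],u[0]])
Q=P[(P[...,2]>.084)&(P[...,2]<.095)][:,:2]-p[:2];a,b=Q@u,Q@v;k=(abs(b)<.012)&(abs(a)<.03);print('cap along axis',np.percentile(a[k],[1,99])*1000)
E
```

```text
clock: 33.8
tool_pos: [0.4089, 0.3474, 0.0695]
eef_rot: [0.951, 0.308, 0.0, -0.002]
contact_force: [-0.2, -0.1, -0.3]
opening: 0.567
clock: 34.1
tool_pos: [0.4088, 0.3454, 0.0467]
eef_rot: [0.951, 0.308, -0.001, -0.001]
contact_force: [-0.1, -0.4, 0.7]
opening: 0.569
clock: 34.5
tool_pos: [0.4087, 0.3464, 0.0476]
eef_rot: [0.951, 0.308, 0.0, -0.001]
contact_force: [-3.1, -2.2, 7.9]
opening: 0.399
clock: 35.0
tool_pos: [0.4527, 0.378, 0.1034]
eef_rot: [0.951, 0.308, 0.0, -0.001]
contact_force: [1.0, 1.0, -3.8]
opening: 0.401
clock: 35.5
tool_pos: [0.5047, 0.4149, 0.1038]
eef_rot: [0.951, 0.308, 0.001, -0.002]
contact_force: [0.6, -0.5, -4.5]
opening: 0.398
clock: 35.9
tool_pos: [0.5031, 0.4142, 0.1044]
eef_rot: [0.951, 0.308, -0.0, -0.001]
contact_force: [-0.6, 0.5, -0.6]
opening: 0.57
[0.50314303 0.41415254 0.10439844]
cap 3637 (501.2419128417969, 415.4306945800781) 36.78923797607422 65.76469421386719 z 0.09036587057066406
cap along axis [-18.50032606  16.4611698 ]
```

```bash
python3 -m inch '[[0,0,-0.26,0,50],[0,0,0,0,20],[0,0,0,0,20],[0,0,0,0,20],[0,0,0,0,20]]' 45
python3 - <<'E'
from h import *
t=r.get_state();s=snap('wrist');Rt=R.from_quat(t['eef_rot']).as_matrix();print('cam in tool',Rt.T@(np.array(s['position'])-t['tool_pos']),'q',t['q'].round(2),t['tool_pos'])
E
```

```text
clock: 36.45
tool_pos: [0.5032, 0.4139, 0.0971]
eef_rot: [0.951, 0.308, -0.0, -0.001]
contact_force: [0.0, -1.1, -2.8]
opening: 0.392
cam in tool [ 0.0797983   0.00082372 -0.12725452] q [-0.61  0.94 -0.28  1.59  0.37  0.67 -2.01] [0.50318606 0.41394405 0.09713039]
```

```bash
python3 -m inch '[[0,0,0.65,0,20],[0,0,0.65,0,20],[-0.3,-0.7,0.6,1,20],[-0.3,-1,0,1,20],[-0.3,-1,0,1,20]]'
python3 -m inch '[[0,-1,0,1,20],[0,-1,0,1,20],[0,-1,0,1,20],[0,-1,0,1,20],[0,-1,0,1,20]]'
python3 -m inch '[[0,-1,0,0.4,20],[0,-1,0,0,20],[0,-1,0,0,20],[0,-1,0,0,20],[0,-1,0,0,20]]'
python3 -m inch '[[0,-1,0,0,20],[0,-1,0,0,20],[0,-1,0,0,20],[0,-1,0,0,20],[0,-1,0,0,20]]'
python3 -m inch '[[0,-1,0,0,20],[0,-1,0,0,20],[0,-0.8,0,0,20],[0,0,0,0,20],[0,0,0,0,20]]'
python3 - <<'E'
from h import *
t=r.get_state();p=t['tool_pos'];print(p,R.from_quat(t['eef_rot']).as_euler('xyz',degrees=True)[2],t['opening']*88.1,t['contact_force'],(580.3-p[0]*1000)/25,(-151.7-p[1]*1000)/25)
E
```

```text
clock: 37.0
tool_pos: [0.4812, 0.3469, 0.1474]
eef_rot: [0.89, 0.455, 0.001, -0.001]
contact_force: [0.1, -1.2, -5.1]
opening: 0.396
clock: 37.5
tool_pos: [0.4818, 0.221, 0.1467]
eef_rot: [0.742, 0.67, 0.001, -0.0]
contact_force: [0.4, -0.0, -5.6]
opening: 0.394
clock: 38.0
tool_pos: [0.482, 0.0958, 0.1467]
eef_rot: [0.73, 0.684, 0.001, 0.0]
contact_force: [0.6, 0.3, -3.8]
opening: 0.389
clock: 38.5
tool_pos: [0.4821, -0.0296, 0.1467]
eef_rot: [0.73, 0.684, 0.0, 0.001]
contact_force: [1.1, 0.7, -3.7]
opening: 0.391
clock: 39.0
tool_pos: [0.4817, -0.0986, 0.1462]
eef_rot: [0.73, 0.683, 0.0, 0.0]
contact_force: [-0.4, -0.2, -4.0]
opening: 0.393
[ 0.48173119 -0.09859423  0.14617762] 86.21987824454932 34.633387288508075 [-0.40966053 -0.19917426 -4.03366073] 3.9427524918162247 -2.124230893075289
```

```bash
python3 -m inch '[[0,-1,0,0,20],[0.5,-1,0,0,20],[0.8,-0.12,0,0.03,20],[0.9,0,0,0,20],[0.9,0,0,0,20]]'
python3 -m inch '[[0.8,0,0,0,20],[0,0,0,0,20],[0,0,0,0,20],[0,0,0,0,20]]'
cat >> h.py <<'E'
def footfit2(s,pk):
    t=r.get_state();p=t['tool_pos'];P=cloud(s);zf=p[2]-.097+.012
    m=(abs(P[...,2]-zf)<.006)&(P[...,1]>p[1]+.015)&(abs(P[...,0]-p[0])<.04)&(P[...,1]<p[1]+.05)
    n,l,stt,_=cv2.connectedComponentsWithStats(m.astype(np.uint8));i=1+np.argmax(stt[1:,4]);Q=P[l==i][:,:2]*1000
    th=np.radians(-3.57);ex=np.array([np.cos(th),np.sin(th)]);ey=np.array([-np.sin(th),np.cos(th)])
    a=(Q-p[:2]*1000)@ex;b=(Q-p[:2]*1000)@ey
    print('foot rel tool: n',len(Q),'+y edge',np.percentile(b,98),'x',np.percentile(a,[1,99]),'mid',np.percentile(a,[1,99]).mean())
    d=np.array(pk)-p[:2]*1000;print('tool',p*1000,'pocket-tool',d,'units',d/25,'yaw',R.from_quat(t['eef_rot']).as_euler('xyz',degrees=True)[2],t['opening']*88.1)
E
python3 - <<'E'
from h import *
s=snap('wrist');footfit2(s,(580.3,-151.7));save(s,'w12.png',None,.8)
E
```

```text
clock: 39.5
tool_pos: [0.5597, -0.1501, 0.1459]
eef_rot: [0.728, 0.686, -0.0, -0.001]
contact_force: [0.2, 0.3, -4.5]
opening: 0.396
clock: 39.9
tool_pos: [0.5773, -0.1507, 0.1451]
eef_rot: [0.728, 0.686, -0.001, -0.001]
contact_force: [0.3, 0.8, -5.1]
opening: 0.394
foot rel tool: n 772 +y edge 28.90282432615743 x [-29.7244523   29.51450346] mid -0.10497442106421495
tool [ 577.27925617 -150.90230965  145.09519468] pocket-tool [ 3.02074383 -0.79769035] units [ 0.12082975 -0.03190761] yaw 86.5442600123023 34.64927517172734
```

View pics/w12.png

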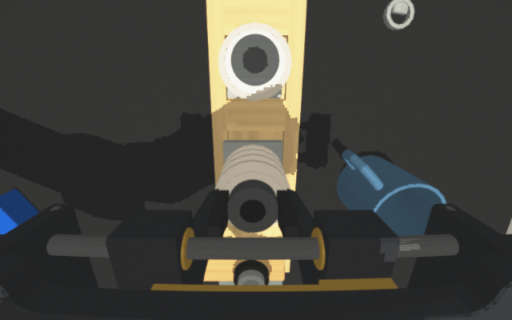

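The foot sits over pocket 0, (253,145). The mug at (390,195) is beside the gripper, so I'll check its height before lowering.

```bash
python3 -m inch '[[0.12,-0.02,0,0,20],[0,0,0,0,20],[0,0,0,0,20],[0,0,0,0,20]]'
python3 - <<'E'
from h import *
s=snap('wrist');footfit2(s,(580.3,-151.7));P=cloud(s)
q=P[150:255,420:560].reshape(-1,3);q=q[(q[:,2]>.03)&(q[:,2]<.14)];print('mug',q.min(0),np.percentile(q,99.5,axis=0))
E
```

```text
clock: 40.35
tool_pos: [0.5812, -0.1518, 0.145]
eef_rot: [0.728, 0.685, -0.001, -0.001]
contact_force: [0.4, -0.5, -5.0]
opening: 0.393
foot rel tool: n 774 +y edge 28.655285298825635 x [-29.69044307  29.55574509] mid -0.06734898920944765
tool [ 581.19311722 -151.75841848  145.00021967] pocket-tool [-0.89311722  0.05841848] units [-0.03572469  0.00233674] yaw 86.48382061356307 34.980907607763335
mug [ 0.67713143 -0.21923977  0.03001478] [ 0.76369521 -0.14210235  0.09099399]
```

```bash
python3 -m inch '[[-0.03,0.02,-0.5,0,20],[0,0,-0.5,0,20],[0,0,-0.4,0,20],[0,0,-0.2,0,20],[0,0,0,0,20]]'
python3 -m inch '[[0,0,0,0,20]]'
python3 - <<'E'
from h import *
t=r.get_state();print(t['tool_pos'],t['contact_force'])
E
```

```text
clock: 40.9
tool_pos: [0.5796, -0.1511, 0.1051]
eef_rot: [0.728, 0.685, -0.002, -0.002]
contact_force: [-4.0, 0.2, 2.9]
opening: 0.395
clock: 41.0
tool_pos: [0.5796, -0.1511, 0.1051]
eef_rot: [0.728, 0.685, -0.002, -0.002]
contact_force: [-4.7, 0.3, 4.1]
opening: 0.394
[ 0.57955594 -0.15109897  0.10508385] [-4.65384162  0.31346062  4.12324656]
```

Home (97.1+8 = 105.1 mm). Release, rise straight up, retreat and check everything.

```bash
python3 -m inch '[[0,0,0,0,52],[0,0,0,0,52],[0,0,0,0,52],[0,0,1,0,52],[0,0,1,0,52]]' 15
python3 -m inch '[[0,0,1,0,52],[-1,0,1,0,52],[-1,0,1,0,52],[-1,0,0,0,52],[-1,0,0,0,52]]'
python3 -m inch '[[-1,0,0,0,52],[-1,0,0,0,52],[0,0,0,0,52],[0,0,0,0,52]]'
python3 - <<'E'
from h import *
print(r.get_state()['tool_pos'])
pk=((.5926,.0483),(.5865,-.0518),(.5803,-.1517))
s=snap('top')
for c in pk:capfit(s,c,.008)
P=cloud(s);hsv=cv2.cvtColor(s['pixels'],cv2.COLOR_RGB2HSV)
b=np.zeros((400,640),bool);b[150:220,440:530]=1
k=b&(P[...,2]>.2)&(hsv[...,1]>110);print('knob',k.sum(),np.median(P[k],0))
save(s,'t13.png',(220,90,560,330),2.3)
s2=snap('side')
for c in pk:capfit(s2,c,.008)
E
```

```text
clock: 41.5
tool_pos: [0.5805, -0.1511, 0.155]
eef_rot: [0.728, 0.685, -0.001, -0.002]
contact_force: [0.5, 0.1, -0.1]
opening: 0.592
clock: 42.0
tool_pos: [0.4806, -0.1513, 0.231]
eef_rot: [0.729, 0.685, 0.0, 0.0]
contact_force: [-0.2, 1.0, 0.3]
opening: 0.589
clock: 42.4
tool_pos: [0.4314, -0.1514, 0.2304]
eef_rot: [0.729, 0.685, -0.0, -0.0]
contact_force: [0.6, 0.1, 0.0]
opening: 0.593
[ 0.4314054  -0.15138629  0.23037355]
cap 149 (589.7383422851562, 50.4744987487793) 35.662139892578125 33.798770904541016 z 0.09843821278196252
cap 152 (585.1414184570312, -50.717308044433594) 34.56810760498047 34.136474609375 z 0.09755303703114526
cap 156 (579.143310546875, -150.9917449951172) 35.010372161865234 34.27991485595703 z 0.09800442934808362
knob 135 [ 0.53292148 -0.23400122  0.23460919]
cap 92 (588.1375122070312, 50.34476089477539) 38.70992660522461 34.80018997192383 z 0.09704563288265328
cap 82 (583.6301879882812, -48.26655578613281) 39.62560272216797 33.836666107177734 z 0.09691616866280223
cap 68 (579.2605590820312, -149.68746948242188) 32.85917282104492 39.077003479003906 z 0.09642683826828052
```

View pics/t13.png

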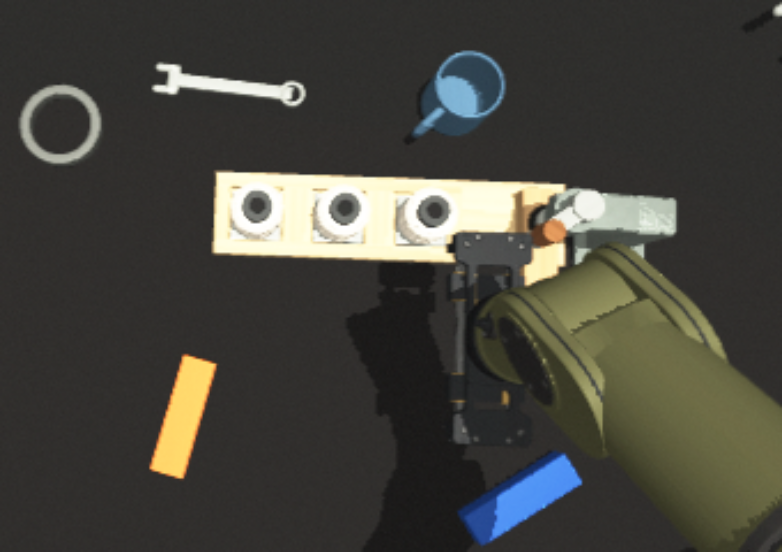

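All three insulators stand in their own pockets, at (257,210), (343,212) and (430,212). The clamp and packing are in place at (545,220), and the wrench, tape and mug have not moved. The arm is clear of everything, so I hand in.

```bash
python3 -c "
from plant import r
print(r.get_state()['contact_force']);print(r.finish_job())"
```

```text
[-0.60732624  0.16111398 -0.17444944]
the job is handed in; nothing more can be done
None
```

The rack is clamped, all three insulators stand in their pockets, and the job was handed in at about 42 s; it reported no verdict.

- **Clamp:** I laid the wooden packing block flat on the tongue, with its top at 56 mm and the pad about 25 mm off its middle. Then I cranked the clamp to about 16.7 rad. That is about 1.75 rad past the contact angle worked out from the block's height. The force at the knob rose from about 4 N to 6–7 N. The crank still showed the same angle at the end.
- **Insulators:** I tipped each one upright by its cap, gripped it again and lowered it into its own pocket. One was knocked against the rack's end while the robot was away from it, so I measured it again before gripping.
- **Last checks:** From the top camera the cap tops stand 97.6–98.4 mm above the bench, where 98 mm means fully home. In the last picture the wrench, tape and mug look unmoved, and the tool was touching nothing.
- **What disagreed:**
  - The side camera read the caps 1–1.5 mm lower than the top camera.
  - The top and wrist cameras differed by up to 5 mm at the knob, so I went by the wrist camera there.
  - The knob's top read about 6 mm higher than its angle implies.

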